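# Make up two linear-guide kits

## Robot

A 6-joint arm with a two-finger parallel gripper is mounted at the origin on the work surface. World frame = base frame: x ahead of the robot, y to its left, z up, the work surface at z = 0. Lengths are in m, angles in rad, forces in N, time in s.
With the tool pointing down it reaches from about 0.3 to 0.875 m from the base axis. Payload 4.2 kg.
Tool frame: the origin (TCP) lies at the very end of the fingers, on their centre line; the grasp point (between the pads) lies 19 mm behind it (pinch_z is the distance from the TCP to the grasp point, in m); z points along the fingers, x is the direction in which the jaws open and shut, and the axes are right-handed (so a half turn about z gives the same grasp; the last joint's range is limited). The gripper opens to 85 mm and grips with 20 to 120 N. Pads are 22 mm wide; open, the fingers measure 114 mm over their backs; the gripper's body (76 mm by 85 mm) begins 54 mm behind the grasp point. The pads swing forward as they close: fully open they stand 13 mm farther back than shut.
Start: joints at [1.327, 0.32, 1.565, -0, 1.257, -0.02], TCP at [0.128, 0.561, 0.231] pointing down, gripper open.
Joint ranges: [-3.11, 3.11], [-0.84, 2.01], [0.21, 2.61], [-1.34, 4.49], [0.05, 2.63], [-2.56, 2.56]. Speed limits (rad/s): [2.57, 2.57, 3.14, 3.14, 3.14, 3.14].

## Interface

Orientations are given as a unit quaternion [w, x, y, z].
In Python, from rig import * gives the robot as it stands.
- The arm moves only by the tool apply_moves, never from a script. Its argument "steps" is a list that holds one entry, the list of rows, each a list of 6 numbers: the shift along the tool's x, y, z in m, then the turn, a rotation vector about the tool's x, y, z in rad. In form: [[[x, y, z, rx, ry, rz], ...]]. A call has exactly 5 rows; each row shifts and turns the pose as measured when the row begins, along the tool's axes as they then stand; what a row does not reach is not made up. A row lasts 1/12 s, in which the tool goes at most 41.7 mm and 7.16 degrees, less where a joint would pass 70% of its speed; a pose out of reach is approached as far as the arm can. A call with a gripper value outside its range is refused whole. "jaw" is the closure, from -1 (fully open) to 1 (shut), so that 0 is half open, set as the call begins (left out, the last holds). The fingers move at their own pace and stop on an object; the grip force is fixed at half the most. Time passes only in rows, so rows that do not move let the fingers close, or fill a call up. It gives the time, the measured TCP pose, the force and the opening at its end, in the units of the state.
- get_obs(): the state, without advancing time (a new reading comes with each control period).
- camera(name): name is "scene" or "side" or "wrist"; returns the picture (420x560x3 uint8, red, green, blue); there is no depth.
- camera_info(name): a dict with "fx", "fy", "cx", "cy" (pixels), "R" (3x3) and "t" (3): a world point X has camera coordinates R X + t. Camera axes: x right, y down, z forward; pixel columns grow to the right and rows downward; lengths in m; the calibration is good to about 2 mm. A picture is of the moment at which its call begins: read the wrist's pose just before it. camera_info takes no time and is no camera call; for the wrist camera it gives the pose at the moment of the call.
- sign_off(): hands the job in, once; it reports no verdict.
Trained networks look in the newest picture that a camera, given by its name, has taken for a name from the list of things; names that differ only in an ending like _2 or _b are one class to them, and where a whole thing is asked for, a point or a joint stands for the part that bears it (a point fixed in the world has none). Each returns a list of dicts, best first, with "conf" (0 to 1); they miss things now and then, are a little off and sometimes report something else, mostly with a low value. They report only what shows in the picture. A call takes as long as a camera call. They do not tell look-alikes from the thing itself.
- find_in(label, camera): "rect" ([centre column, centre row, width, height] in pixels, round what is visible of it).
- spot_point(label, camera): "uv" ([column, row] in pixels: a listed point, or the origin of a listed thing).
The state is a dict: "time_s": time; "qpos": joint angles; "qvel": joint speeds; "joint_efforts": joint torques, N m; "eef_pos": TCP position; "tcp_rot": TCP orientation; "ft_force": force on the tool from outside, world axes, zero at the start; "wrist_torque": the same for the moment, N m; "opening": finger opening in m.
Only numpy, scipy, OpenCV 4.12 (cv2) and the standard library are available. Lean on these libraries where they do the work, as an engineer would, in place of code of your own. Each camera call takes 0.05 s, during which the arm holds its last target.

## Task

Make up the two kits from the stock on the bench: the tray with two pockets gets the long rail and the smaller of the two rollers; the tray with three pockets gets the short rail, the larger roller and the bearing block. In both trays the rail goes in the longest pocket and the roller in the square one. Each part stands as it does now, flat on its pocket floor, and the carton and the screwdriver stay where they are.

Things in the scene. Friction and masses are not known exactly. Their poses are not given: they have to be found in the camera images.
- long_rail: Long guide rail: black bar 116 (x) x 26 (y) x 34 mm high, waisted along its sides (18 mm wide between heights 13 and 23, 26 mm wide elsewhere), three steel screw heads on top. About 0.24 kg. Origin: centre of its underside, z up. x along its length. Loose, starts standing on the bench in the stock.
- short_rail: Short guide rail: same section, 76 (x) x 26 (y) x 34 mm high, two steel screw heads on top. About 0.16 kg. Origin: centre of its underside, z up. x along its length. Loose, starts standing on the bench in the stock.
- large_roller: Larger track roller: steel disc 56 mm diameter, 34 mm high, shallow V groove round its middle, dark seal ring on top. About 0.36 kg. Origin: centre of its underside, z up. Loose, starts standing on the bench in the stock.
- small_roller: Smaller track roller: like the larger one but 40 mm diameter, 34 mm high. About 0.2 kg. Origin: centre of its underside, z up. Loose, starts standing on the bench in the stock.
- bearing_block: Pillow bearing block: black foot 66 (x) x 30 (y) x 14 mm high with a steel screw in each end, and on its middle a round-topped housing 42 mm wide (x), 30 mm thick (y), 42 mm high in all, steel bearing showing on its flat sides (normal to y). About 0.2 kg. Origin: centre of its underside, z up. x along its foot. Loose, starts standing on the bench in the stock.
- two_pocket_tray: Kit tray with two pockets: grey, 234 (x) x 86 (y) mm, 9 mm high, fixed to the bench. Pocket floors (lighter grey) are 4 mm above the bench, so the lips are 5 mm high. Pockets in a row along x, all centred on y = 0: rail pocket 140 x 50 mm centred at x = -41 mm; square roller pocket 74 x 74 mm centred at x = +74 mm. Origin: centre of its underside, z up.
- three_pocket_tray: Kit tray with three pockets: grey, 292 (x) x 86 (y) mm, 9 mm high, fixed to the bench, pocket floors (lighter grey) 4 mm above the bench, lips 5 mm high. Pockets in a row along x, all centred on y = 0: rail pocket 100 x 50 mm centred at x = -90 mm; square roller pocket 74 x 74 mm centred at x = +5 mm; bearing-block pocket 90 x 54 mm centred at x = +95 mm. Origin: centre of its underside, z up.
- carton: Bystander: closed cardboard carton 60 (x) x 120 (y) x 40 mm high, beyond the stock. Origin: centre of its underside.
- screwdriver: Bystander: screwdriver lying across the bench beyond the stock, beside the carton; its shaft along the body's x. Origin: on the underside, near its middle.
Things that resemble listed ones, but are neither listed nor needed, are in the scene too. What is shaped like the two_pocket_tray but purple is not meant.

How it is judged:
At the end, for the whole second after the job is handed in: Every part in its own pocket of the right tray: origin within 18 mm of the pocket's centre along the tray's x and y, underside less than 2.5 mm above the pocket floor, upright within 0.1 rad, at rest (x of long_rail in the frame of two_pocket_tray between -0.059 and -0.023 m and y of long_rail in the frame of two_pocket_tray between -0.018 and 0.018 m and z of each of long_rail, small_roller in the frame of two_pocket_tray below 0.0065 m and angle between each of long_rail, small_roller, short_rail, large_roller, bearing_block's own z axis and vertical below 0.1 rad and linear speed of each of long_rail, small_roller, short_rail, large_roller, bearing_block below 0.02 m/s and angular speed of each of long_rail, small_roller, short_rail, large_roller, bearing_block below 0.3 rad/s and x of small_roller in the frame of two_pocket_tray between 0.056 and 0.092 m and y of small_roller in the frame of two_pocket_tray between -0.018 and 0.018 m and x of short_rail in the frame of three_pocket_tray between -0.108 and -0.072 m and y of short_rail in the frame of three_pocket_tray between -0.018 and 0.018 m and z of each of short_rail, large_roller, bearing_block in the frame of three_pocket_tray below 0.0065 m and x of large_roller in the frame of three_pocket_tray between -0.013 and 0.023 m and y of large_roller in the frame of three_pocket_tray between -0.018 and 0.018 m and x of bearing_block in the frame of three_pocket_tray between 0.077 and 0.113 m and y of bearing_block in the frame of three_pocket_tray between -0.018 and 0.018 m); the robot touches nothing.
It fails at once if the carton is shifted by more than 30 mm (distance of carton from where it was at the start of the episode above 0.03 m).
It fails at once if the screwdriver is shifted by more than 30 mm (distance of screwdriver from where it was at the start of the episode above 0.03 m).
It also fails if it takes over 115 s, if anything falls off the work surface, if the arm or the gripper's body presses on something with over 40 N, if the wrist force passes 120 N, or if a joint passes its speed limit or range.

## Working session

There is one attempt and no reset: what is moved stays moved. The work goes in short steps, Python scripts to look and compute and a tool call to move; the robot and the scene stay as the last step left them, time stands still between calls to the robot, and variables do not carry over. Pictures are saved under pics/ and viewed, and the job is handed in when it is done.

Besides the shell and the picture viewer there is one more tool, called after ">>>" as name([rows], argument=value, ...), one row to a line, values as JSON. apply_moves: Moves the arm, as the interface text tells. Its arguments: {"type":"object","properties":{"steps":{"type":"array"},"jaw":{"type":"number"}},"required":["steps"]}

```bash
ls; mkdir -p pics
python3 - <<'E'
from rig import *
import cv2
print(get_obs())
for n in ["scene","side","wrist"]:
    im=camera(n); cv2.imwrite(f"pics/a_{n}.png",im[:,:,::-1]); i=camera_info(n); print(n,i)
print(get_obs()['time_s'])
E
```

```text
pics
{'time_s': 0.0, 'qpos': array([ 1.32703030e+00,  3.20299753e-01,  1.56564611e+00, -5.23452552e-07,
        1.25739687e+00, -2.00367247e-02]), 'qvel': array([-9.56739555e-04, -5.29345564e-04,  4.08261829e-04, -6.74079681e-05,
       -6.54465771e-04, -8.54455715e-05]), 'joint_efforts': array([ 2.20252296e-04, -4.15523350e+01, -2.34171331e+01, -3.04714419e-06,
        8.20610498e-03,  3.73232197e-06]), 'eef_pos': array([0.12748247, 0.5602169 , 0.23049052]), 'tcp_rot': array([ 5.32190941e-04,  7.81622167e-01,  6.23751571e-01, -6.94595689e-04]), 'ft_force': array([0.11922952, 0.26946144, 0.32640914]), 'wrist_torque': array([0.01070826, 0.05614566, 0.03838909]), 'opening': 0.0853581912878794}
scene {'fx': 422.662146222619, 'fy': 422.662146222619, 'cx': 278.73294311754825, 'cy': 217.08562021139375, 'R': array([[-0.72512331,  0.68851054, -0.01222394],
       [ 0.59645542,  0.61910356, -0.51083433],
       [-0.34414693, -0.37770891, -0.85959227]]), 't': array([ 0.27402458, -0.341677  ,  1.45198174])}
side {'fx': 389.57892268242205, 'fy': 389.57892268242205, 'cx': 285.25506586130234, 'cy': 207.97525138181544, 'R': array([[ 0.91915099, -0.39372746,  0.01183836],
       [-0.25838433, -0.62533422, -0.73633868],
       [ 0.29731969,  0.67374758, -0.67650957]]), 't': array([-0.42316775,  0.21062015,  0.75474396])}
wrist {'fx': 360.0164148865087, 'fy': 360.0164148865087, 'cx': 277.80402017954395, 'cy': 208.51007033682794, 'R': array([[ 0.22165713,  0.9751214 , -0.00252536],
       [ 0.92636631, -0.20976441,  0.31280081],
       [ 0.30448903, -0.07167394, -0.94981539]]), 't': array([-0.57367657, -0.04088195,  0.38113698])}
0.15
```

View pics/a_scene.png

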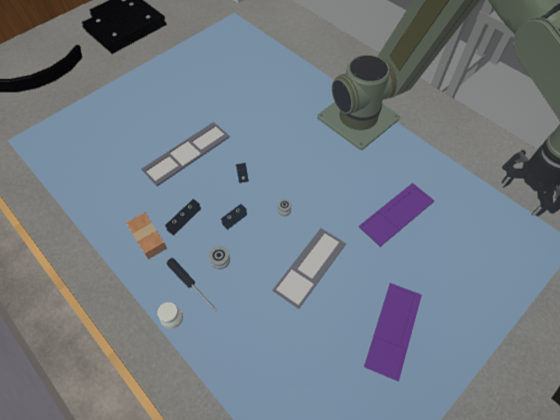

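View pics/a_side.png

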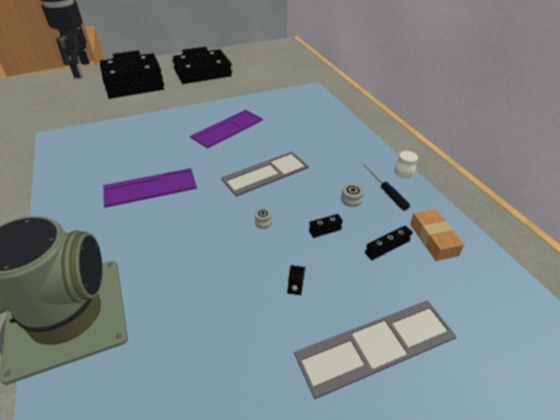

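View pics/a_wrist.png

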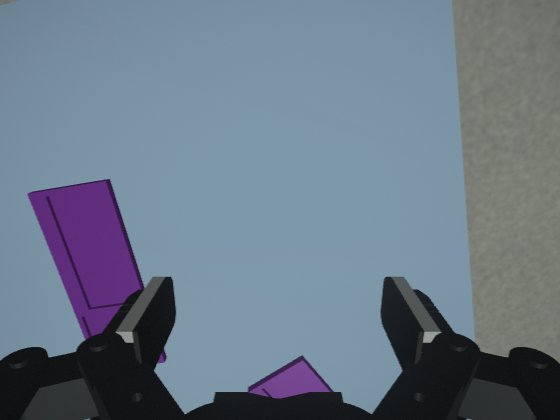

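```bash
cat > h.py <<'E'
from rig import *
import numpy as np, cv2
from scipy.spatial.transform import Rotation as Ro
def proj(i,X):
    c=np.atleast_2d(X)@i['R'].T+i['t']; return np.c_[c[:,0]/c[:,2]*i['fx']+i['cx'],c[:,1]/c[:,2]*i['fy']+i['cy']]
def back(i,uv,z):
    d=np.array([(uv[0]-i['cx'])/i['fx'],(uv[1]-i['cy'])/i['fy'],1])
    C=-i['R'].T@i['t']; w=i['R'].T@d; return C+w*(z-C[2])/w[2]
E
python3 - <<'E'
from h import *
for n,(x0,y0,x1,y1) in {"scene":(120,110,360,320),"side":(210,130,470,395)}.items():
    im=cv2.imread(f"pics/a_{n}.png")[y0:y1,x0:x1]; cv2.imwrite(f"pics/b_{n}.png",cv2.resize(im,None,fx=800/(x1-x0) if n=="scene" else 2.2,fy=(2.8 if n=="scene" else 2.2),interpolation=cv2.INTER_CUBIC) if n!="scene" else cv2.resize(im,None,fx=2.8,fy=2.8,interpolation=cv2.INTER_CUBIC))
Z={'long_rail':0,'short_rail':0,'large_roller':0,'small_roller':0,'bearing_block':0,'two_pocket_tray':0,'three_pocket_tray':0,'carton':0,'screwdriver':0}
for n in ["scene","side"]:
    camera(n); i=camera_info(n)
    for l in Z:
        for r in spot_point(l,n)[:3]: print(n,l,np.round(r['uv'],1),round(r['conf'],2),np.round(back(i,r['uv'],0),3))
print(get_obs()['time_s'])
E
```

```text
scene long_rail [183.7 219.7] 0.68 [ 0.68  -0.091  0.   ]
scene short_rail [231.9 219.2] 0.55 [0.576 0.007 0.   ]
scene large_roller [218.8 260.8] 0.82 [0.69  0.085 0.   ]
scene small_roller [285.4 206.8] 0.44 [0.432 0.086 0.   ]
scene small_roller [240.1 174.4] 0.4 [ 0.451 -0.1    0.   ]
scene bearing_block [240.8 174.7] 0.58 [ 0.45  -0.098  0.   ]
scene two_pocket_tray [394.8 213.9] 0.84 [0.216 0.329 0.   ]
scene two_pocket_tray [310.9 270.5] 0.58 [0.525 0.284 0.   ]
scene two_pocket_tray [394.1 330.5] 0.57 [0.491 0.546 0.   ]
scene three_pocket_tray [185.6 156.8] 0.63 [ 0.532 -0.277  0.   ]
scene carton [148.9 235.7] 0.94 [ 0.786 -0.118  0.   ]
scene carton [179.5 221.5] 0.24 [ 0.693 -0.094  0.   ]
scene screwdriver [195.1 288.2] 0.91 [ 0.788  0.103 -0.   ]
side long_rail [388.1 245.8] 0.94 [ 0.683 -0.085  0.   ]
side long_rail [263.7 224.8] 0.7 [0.442 0.089 0.   ]
side short_rail [324.8 229.3] 0.84 [0.572 0.019 0.   ]
side large_roller [351.7 197.9] 0.96 [0.69  0.094 0.   ]
side small_roller [265.  224.1] 0.84 [0.445 0.09  0.   ]
side bearing_block [294.7 281.4] 0.89 [ 0.442 -0.094  0.   ]
side two_pocket_tray [147.7 190.4] 0.96 [0.203 0.328 0.   ]
side two_pocket_tray [268.1 175.1] 0.75 [0.523 0.268 0.   ]
side two_pocket_tray [227.8 129. ] 0.71 [0.49  0.545 0.   ]
side carton [432.6 238.6] 0.85 [ 0.793 -0.106  0.   ]
side screwdriver [381.  186.1] 0.97 [0.789 0.106 0.   ]
1.15
```

View pics/b_scene.png

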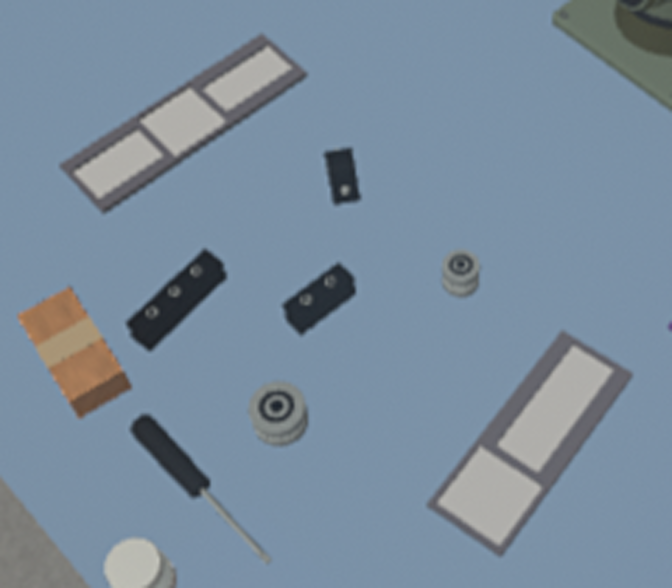

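View pics/b_side.png

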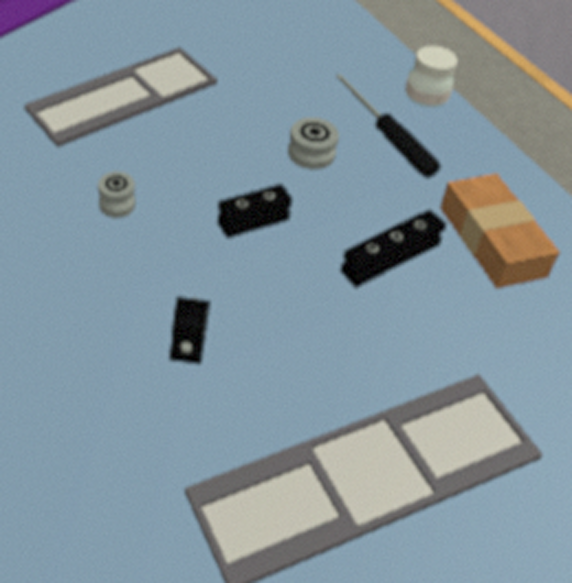

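```bash
cat > fit.py <<'E'
from h import *
from scipy.optimize import minimize
def box(a,b,z0,z1,cx=0): return np.array([[cx+sx*a/2,sy*b/2,z] for sx in(-1,1) for sy in(-1,1) for z in(z0,z1)])
def cyl(d,h): t=np.linspace(0,2*np.pi,40); return np.array([[d/2*np.cos(a),d/2*np.sin(a),z] for a in t for z in(0,h)])
t=np.linspace(0,np.pi,16)
hous=np.array([[.021*np.cos(a),y,.021+.021*np.sin(a)] for a in t for y in(-.015,.015)]+[[x,y,0] for x in(-.021,.021) for y in(-.015,.015)])
M={'long_rail':[box(.116,.026,0,.034)],'short_rail':[box(.076,.026,0,.034)],'large_roller':[cyl(.056,.034)],'small_roller':[cyl(.04,.034)],
'bearing_block':[box(.066,.03,0,.014),hous],'two_pocket_tray':[box(.234,.086,0,.009)],'three_pocket_tray':[box(.292,.086,0,.009)]}
def render(i,name,p,S=4,z=0):
    m=np.zeros((420*S,560*S),np.uint8); c,s=np.cos(p[2]),np.sin(p[2]); R=np.array([[c,-s,0],[s,c,0],[0,0,1]])
    for P in M[name]:
        uv=proj(i,P@R.T+[p[0],p[1],z]); h=cv2.convexHull(((uv+.5)*S).astype(np.float32).round().astype(np.int32)); cv2.fillConvexPoly(m,h,1)
    return cv2.resize(m.astype(np.float32),(560,420),interpolation=cv2.INTER_AREA)
def mask(im,uv,rect=60):
    hsv=cv2.cvtColor(im,cv2.COLOR_BGR2HSV); blue=(abs(hsv[...,0].astype(int)-105)<13)&(hsv[...,1]>55)&(hsv[...,2]>90)
    m=(~blue).astype(np.uint8)
    n,lab,st,ce=cv2.connectedComponentsWithStats(m,connectivity=4)
    u,v=np.round(uv).astype(int); 
    w=lab[max(v-4,0):v+5,max(u-4,0):u+5]; ids=np.bincount(w[w>0]); return (lab==ids.argmax()).astype(np.float32)
def fit(name,p0,cams,z=0,yaws=None):
    # cams: list of (info, bgr)
    ms=[mask(im,proj(i,[p0[0],p0[1],.015])[0]) for i,im in cams]
    def cost(p): 
        s=0
        for (i,im),m in zip(cams,ms):
            r=render(i,name,p,4,z); s+=1-np.minimum(r,m).sum()/np.maximum(r,m).sum()
        return s/len(ms)
    best=None
    for y in (yaws if yaws is not None else np.arange(0,np.pi,np.pi/8)):
        r=minimize(cost,[p0[0],p0[1],y],method='Nelder-Mead',options=dict(initial_simplex=np.array([p0[:2]+(y,)]*4)+np.array([[0,0,0],[.01,0,0],[0,.01,0],[0,0,.2]]),xatol=2e-4,fatol=1e-4,maxiter=150))
        if best is None or r.fun<best.fun: best=r
    return best.x,best.fun,[int(m.sum()) for m in ms]
E
cat > r1.py <<'E'
from fit import *
cams=[(camera_info(n),cv2.imread(f"pics/a_{n}.png")) for n in("scene","side")]
P={'long_rail':(.68,-.088),'short_rail':(.574,.013),'large_roller':(.69,.089),'small_roller':(.438,.088),'bearing_block':(.446,-.096),'two_pocket_tray':(.524,.276),'three_pocket_tray':(.532,-.277)}
for k,p in P.items():
    for cs in (cams,cams[:1],cams[1:]):
        x,f,a=fit(k,p,cs,yaws=[0] if 'roller' in k else [0,.5,1,1.5,2,2.5]); print(k,np.round(x,4),round(f,3),a,flush=True)
E
time python3 r1.py
```

```text
long_rail [ 0.6774 -0.0887  0.1423] 0.121 [510, 781]
long_rail [ 0.6786 -0.0909  0.14  ] 0.094 [510]
long_rail [ 0.6786 -0.0864  3.3128] 0.093 [781]
short_rail [ 0.5701  0.0137 -0.0266] 0.138 [321, 532]
short_rail [0.57   0.0114 0.021 ] 0.122 [321]
short_rail [0.5695 0.0161 0.0496] 0.102 [532]
large_roller [0.6852 0.0859 0.3353] 0.095 [410, 493]
large_roller [0.6859 0.0839 0.2614] 0.044 [410]
large_roller [0.6857 0.0896 0.0441] 0.057 [493]
small_roller [ 0.4418  0.0921 -0.0697] 0.109 [203, 353]
small_roller [ 0.4424  0.0912 -0.0742] 0.062 [203]
small_roller [ 0.4424  0.0961 -0.1443] 0.073 [353]
bearing_block [ 0.444  -0.0969  0.9644] 0.154 [171, 426]
bearing_block [ 0.4441 -0.0999  0.9758] 0.142 [171]
bearing_block [ 0.4447 -0.0934  1.0202] 0.09 [426]
two_pocket_tray [0.5188 0.2738 0.1758] 0.068 [2545, 1870]
two_pocket_tray [0.5188 0.2724 0.1798] 0.021 [2545]
two_pocket_tray [0.5187 0.2792 0.1727] 0.034 [1870]
three_pocket_tray [ 0.5207 -0.2863 -0.026 ] 0.058 [1996, 7632]
three_pocket_tray [ 0.5206 -0.2892  3.1308] 0.029 [1996]
three_pocket_tray [ 0.5195 -0.2836  3.1271] 0.025 [7632]
real	1m42.769s
user	1m39.362s
sys	0m23.632s
```

```bash
cat > rect.py <<'E'
from fit import *
def rectify(i,im,c,yaw,w,h,z,s=2000):
    # top-down image in local frame; x right, y up
    ww,hh=int(w*s),int(h*s); cs,sn=np.cos(yaw),np.sin(yaw)
    loc=np.array([[-w/2,h/2],[w/2,h/2],[w/2,-h/2],[-w/2,-h/2]])
    W=np.c_[c[0]+cs*loc[:,0]-sn*loc[:,1],c[1]+sn*loc[:,0]+cs*loc[:,1],np.full(4,z)]
    H=cv2.getPerspectiveTransform(proj(i,W).astype(np.float32),np.array([[0,0],[ww,0],[ww,hh],[0,hh]],np.float32))
    return cv2.warpPerspective(im,H,(ww,hh),flags=cv2.INTER_CUBIC)
E
python3 - <<'E'
from rect import *
o=[]
for n,dy in(("scene",-.003),("side",.003)):
    i=camera_info(n); im=cv2.imread(f"pics/a_{n}.png")
    o.append(rectify(i,im,(.5205,-.2863+dy),-.01,.35,.13,.009)); o.append(rectify(i,im,(.5188,.2755+dy),.176,.35,.13,.009))
cv2.imwrite("pics/c.png",cv2.resize(np.vstack(o),None,fx=.57,fy=.57))
E
```

```text
(no output)
```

View pics/c.png

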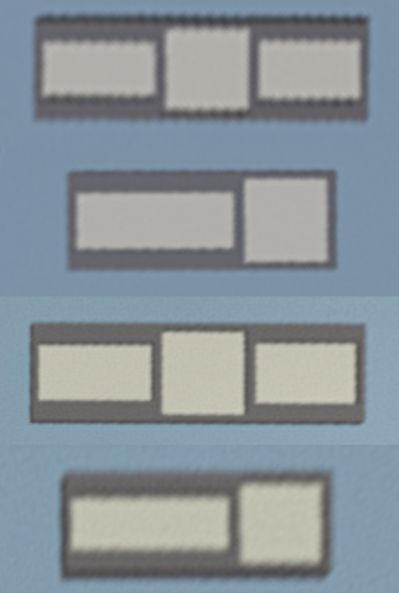

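>>> apply_moves([
  [[-0.028, 0.028, -0.005, 0, 0, 0], [-0.028, 0.028, -0.005, 0, 0, 0], [-0.028, 0.028, -0.005, 0, 0, 0], [-0.028, 0.028, -0.005, 0, 0, 0], [-0.028, 0.028, -0.005, 0, 0, 0]],
])

```text
time_s: 1.57
eef_pos: [0.2331, 0.3936, 0.254]
tcp_rot: [-0.001, 0.778, 0.628, -0.0]
ft_force: [1.1, 0.1, 0.6]
opening: 0.0854
```

>>> apply_moves([
  [[-0.028, 0.028, -0.005, 0, 0, -0.05], [-0.028, 0.028, -0.005, 0, 0, -0.05], [-0.028, 0.028, -0.005, 0, 0, -0.05], [-0.028, 0.028, -0.005, 0, 0, -0.05], [-0.028, 0.028, -0.005, 0, 0, -0.05]],
])

```text
time_s: 1.98
eef_pos: [0.359, 0.2306, 0.2811]
tcp_rot: [-0.001, 0.688, 0.725, 0.001]
ft_force: [0.9, 0.3, -0.4]
opening: 0.0852
```

>>> apply_moves([
  [[-0.033, 0.02, 0, 0, 0, 0], [-0.033, 0.02, 0, 0, 0, 0], [-0.033, 0.02, 0, 0, 0, 0], [-0.033, 0.02, 0, 0, 0, 0], [-0.033, 0.02, 0, 0, 0, 0]],
])

```text
time_s: 2.4
eef_pos: [0.4733, 0.0625, 0.2841]
tcp_rot: [0.001, 0.688, 0.726, 0.005]
ft_force: [0.2, 1.2, -0.0]
opening: 0.085
```

Run:
```python
from h import *
o=get_obs(); i=camera_info("wrist"); cv2.imwrite("pics/w1.png",camera("wrist")[:,:,::-1]); import pickle; pickle.dump(i,open("w1.pkl","wb"))
print(o['eef_pos'],o['tcp_rot'],o['time_s'],o['qpos'])
```

```text
[0.47331386 0.06252452 0.28409873] [0.00111446 0.68784412 0.72583829 0.0052908 ] 2.4 [ 0.10378611  0.12803619  1.6859593   0.00536297  1.31811505 -1.52206548]
```

View pics/w1.png

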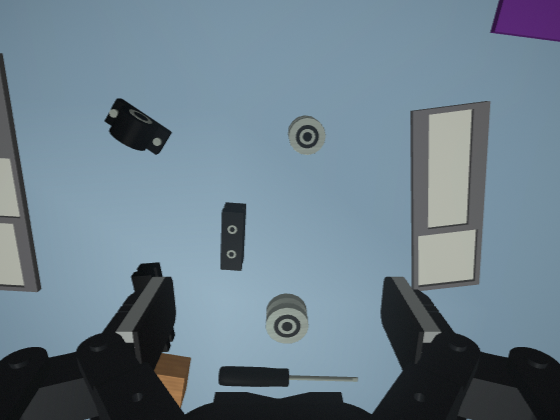

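The wrist picture shows the bearing block (138,127), small roller (307,135), short rail (233,237), large roller (287,318), the long rail behind the finger (150,300), the grey two-pocket tray (450,195) and the purple look-alike (530,15).

```bash
cat > r2.py <<'E'
from fit import *
import pickle
cams=[(pickle.load(open("w1.pkl","rb")),cv2.imread("pics/w1.png"))]
P={'short_rail':(.570,.014,.02),'large_roller':(.6855,.087,0),'small_roller':(.442,.093,0),'bearing_block':(.4445,-.097,.97),'two_pocket_tray':(.5188,.2755,.176)}
for k,p in P.items():
    x,f,a=fit(k,p[:2],cams,yaws=[p[2]]); print(k,np.round(x,4),round(f,3),a,flush=True)
E
time python3 r2.py
```

```text
short_rail [ 0.5684  0.0133 -0.0214] 0.051 [1528]
large_roller [0.6834 0.086  0.2056] 0.023 [1846]
small_roller [0.4404 0.0928 0.1037] 0.026 [1181]
bearing_block [ 0.4432 -0.0971  1.0131] 0.033 [2115]
two_pocket_tray [0.5165 0.2742 0.1786] 0.736 [51087]
real	0m3.446s
user	0m4.913s
sys	0m0.784s
```

```bash
cat > plan.py <<'E'
import sys,json
from h import *
# args: waypoints x,y,z,psi ...
o=get_obs(); p=np.array(o['eef_pos']); q=o['tcp_rot']; Rm=Ro.from_quat([q[1],q[2],q[3],q[0]])
def down(psi): return Ro.from_matrix(np.array([[np.cos(psi),np.sin(psi),0],[np.sin(psi),-np.cos(psi),0],[0,0,-1]]).T.T)
rows=[]
print("now",np.round(p,4),"psi",round(float(np.arctan2(*Rm.as_matrix()[[1,0],0])),3),"t",round(o['time_s'],2),"open",round(o['opening'],4))
MS=float(__import__('os').environ.get('MS','.039'))
for a in sys.argv[1:]:
    x,y,z,psi=map(float,a.split(',')); T=np.array([x,y,z]); D=down(psi)
    for n0 in [None]:
        d=np.linalg.norm(T-p); an=(Rm.inv()*D).magnitude(); n=max(1,int(np.ceil(max(d/MS,an/.118))))
    for k in range(n):
        m=n-k; dp=Rm.inv().apply((T-p)/m); dr=(Rm.inv()*D).as_rotvec()/m
        r=[round(float(v),3) for v in np.r_[dp,dr]]; rows.append([v+0 for v in r])
        p=p+Rm.apply(r[:3]); Rm=Rm*Ro.from_rotvec(r[3:])
while len(rows)%5: rows.append([0]*6)
for k in range(0,len(rows),5): print(json.dumps([rows[k:k+5]]))
E
python3 plan.py .441,.093,.18,1.749 .441,.093,.006,1.749
```

```text
now [0.4775 0.0568 0.2839] psi 1.62 t 2.45 open 0.0852
[[[0.013, -0.012, 0.034, 0.004, 0.0, -0.043], [0.013, -0.011, 0.035, 0.004, 0.001, -0.043], [0.013, -0.011, 0.035, 0.005, 0.0, -0.043], [0.0, 0.0, 0.035, 0.0, 0.0, 0.0], [0.0, 0.0, 0.035, 0.0, 0.0, 0.0]]]
[[[0.0, 0.0, 0.035, 0.0, 0.0, 0.0], [0.0, 0.0, 0.034, 0.0, 0.0, 0.0], [0.0, 0.0, 0.035, 0.0, 0.0, 0.0], [0, 0, 0, 0, 0, 0], [0, 0, 0, 0, 0, 0]]]
```

>>> apply_moves([
  [[0.013, -0.012, 0.034, 0.004, 0, -0.043], [0.013, -0.011, 0.035, 0.004, 0, -0.043], [0.013, -0.011, 0.035, 0.004, 0, -0.043], [0, 0, 0.035, 0, 0, 0], [0, 0, 0, 0, 0, 0]],
])

```text
time_s: 2.87
eef_pos: [0.4462, 0.0887, 0.1428]
tcp_rot: [0.005, 0.644, 0.765, 0.003]
ft_force: [-0.7, -0.4, -0.4]
opening: 0.0854
```

```bash
python3 plan.py .441,.093,.006,1.749
```

```text
now [0.4462 0.0887 0.1428] psi 1.742 t 2.87 open 0.0854
[[[0.001, -0.002, 0.034, 0.003, 0.001, -0.002], [0.001, -0.001, 0.034, 0.003, 0.001, -0.002], [0.002, -0.001, 0.034, 0.003, 0.001, -0.002], [0.001, -0.001, 0.035, 0.003, 0.0, -0.001], [0, 0, 0, 0, 0, 0]]]
```

>>> apply_moves([
  [[0.003, -0.004, 0.034, 0.004, 0.001, -0.003], [0.001, -0.002, 0.034, 0.004, 0.001, -0.003], [0, 0, 0.034, 0.004, 0, 0], [0, 0, 0.025, 0, 0, 0], [0, 0, 0, 0, 0, 0]],
])

```text
time_s: 3.28
eef_pos: [0.4481, 0.0939, 0.0189]
tcp_rot: [0.005, 0.642, 0.767, 0.005]
ft_force: [-0.3, -0.7, 0.1]
opening: 0.0856
```

```bash
python3 plan.py .441,.093,.006,1.749
python3 - <<'E'
from h import *
cv2.imwrite("pics/w2.png",camera("wrist")[:,:,::-1])
E
```

```text
now [0.4481 0.0939 0.0189] psi 1.748 t 3.28 open 0.0856
[[[0.0, -0.007, 0.013, 0.014, 0.001, -0.001], [0, 0, 0, 0, 0, 0], [0, 0, 0, 0, 0, 0], [0, 0, 0, 0, 0, 0], [0, 0, 0, 0, 0, 0]]]
```

View pics/w2.png

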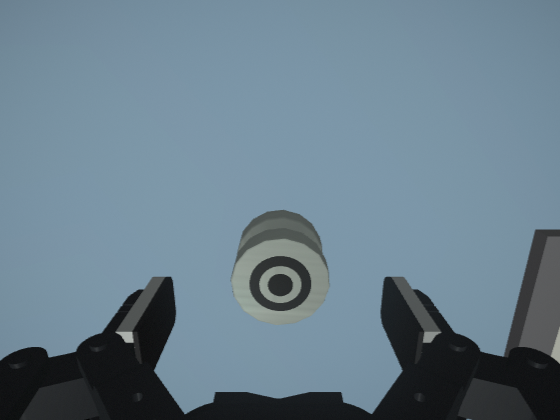

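>>> apply_moves([
  [[0, -0.007, 0.01, 0.014, 0.001, 0], [0, 0, 0.002, 0, 0, 0], [0, 0, 0, 0, 0, 0], [0, 0, 0, 0, 0, 0], [0, 0, 0, 0, 0, 0]],
])

```text
time_s: 3.75
eef_pos: [0.4489, 0.0941, 0.0152]
tcp_rot: [0.005, 0.642, 0.767, 0.006]
ft_force: [0.7, 0.5, -0.2]
opening: 0.0852
```

>>> apply_moves([
  [[0, 0, 0, 0, 0, 0], [0, 0, 0, 0, 0, 0], [0, 0, 0, 0, 0, 0], [0, 0, 0, 0, 0, 0], [0, 0, 0, 0, 0, 0]],
], jaw=1)

```text
time_s: 4.17
eef_pos: [0.4503, 0.0945, 0.0179]
tcp_rot: [0.007, 0.642, 0.767, 0.008]
ft_force: [-1.3, -0.3, 2.3]
opening: 0.0372
```

```bash
python3 plan.py .441,.093,.08,1.749 .590,.287,.07,1.749
```

```text
now [0.4503 0.0945 0.0179] psi 1.747 t 4.17 open 0.0372
[[[0.0, -0.004, -0.031, 0.011, 0.0, -0.001], [0.0, -0.004, -0.031, 0.011, 0.0, -0.001], [0.024, 0.026, 0.001, 0.0, 0.0, 0.0], [0.023, 0.026, 0.001, 0.0, 0.0, 0.0], [0.024, 0.026, 0.002, 0.0, 0.0, 0.0]]]
[[[0.023, 0.026, 0.001, 0.0, 0.0, 0.0], [0.024, 0.026, 0.002, 0.0, 0.0, 0.0], [0.023, 0.025, 0.001, 0.0, 0.0, 0.0], [0.024, 0.026, 0.002, 0.0, 0.0, 0.0], [0, 0, 0, 0, 0, 0]]]
```

>>> apply_moves([
  [[0, 0, 0, 0, 0, 0], [0, 0, 0, 0, 0, 0], [0, -0.01, 0.008, 0.01, 0, 0], [0, -0.01, 0.008, 0.01, 0, 0], [0, 0, 0, 0, 0, 0]],
], jaw=-1)

```text
time_s: 4.58
eef_pos: [0.429, 0.0907, 0.0001]
tcp_rot: [-0.0, 0.642, 0.767, 0.0]
ft_force: [-1.3, -0.4, -0.2]
opening: 0.0853
```

```bash
python3 plan.py .441,.093,.006,1.749;  python3 - <<'E'
from h import *
o=get_obs(); print(o['eef_pos'],o['qpos'],o['qvel'],o['joint_efforts'])
cv2.imwrite("pics/w3.png",camera("wrist")[:,:,::-1])
o=get_obs(); print(o['eef_pos'],o['qpos'],o['qvel'],o['joint_efforts'])
E
```

```text
now [4.29e-01 9.07e-02 1.00e-04] psi 1.747 t 4.58 open 0.0853
[[[0.0, 0.012, -0.006, 0.0, 0.0, -0.002], [0, 0, 0, 0, 0, 0], [0, 0, 0, 0, 0, 0], [0, 0, 0, 0, 0, 0], [0, 0, 0, 0, 0, 0]]]
[4.29021396e-01 9.07012709e-02 1.21714052e-04] [ 1.81873795e-01  4.08516846e-01  2.16459028e+00  6.24407213e-04
  5.68483027e-01 -1.56602848e+00] [-0.00066571 -0.00215075 -0.00984403 -0.00040501 -0.00675784  0.00130406] [-1.86607498e-02 -3.55028379e+01 -1.32601798e+01  1.12898255e-03
 -2.70338450e-01 -9.37475352e-05]
[0.43009918 0.09090022 0.00057965] [ 1.81874306e-01  4.08209552e-01  2.16300567e+00  6.27263015e-04
  5.68575501e-01 -1.56602289e+00] [ 0.00044936 -0.00974184 -0.03756035  0.00051698 -0.00024124  0.00021529] [-7.55538422e-04 -3.52032101e+01 -1.23081717e+01  8.69562919e-04
 -5.15711156e-02 -6.53902771e-05]
```

View pics/w3.png

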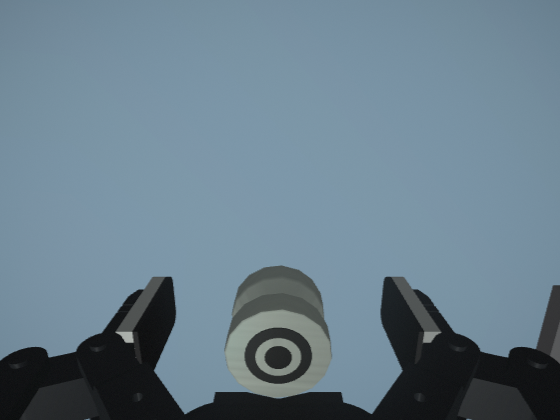

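>>> apply_moves([
  [[0, 0.006, -0.003, 0, 0, 0], [0, 0.006, -0.003, 0, 0, 0], [0, 0, 0, 0, 0, 0], [0, 0, 0, 0, 0, 0], [0, 0, 0, 0, 0, 0]],
])

```text
time_s: 5.05
eef_pos: [0.4444, 0.0934, 0.0071]
tcp_rot: [0.001, 0.642, 0.767, 0.001]
ft_force: [-0.2, -0.7, -0.3]
opening: 0.0854
```

>>> apply_moves([
  [[0, -0.001, 0.001, 0, 0, 0], [0, -0.001, 0.001, 0, 0, 0], [0, -0.001, 0.001, 0, 0, 0], [0, -0.001, 0.001, 0, 0, 0], [0, -0.001, 0.001, 0, 0, 0]],
], jaw=1)

```text
time_s: 5.47
eef_pos: [0.4409, 0.0928, 0.0036]
tcp_rot: [0.002, 0.642, 0.767, 0.003]
ft_force: [-1.9, -0.4, 24.6]
opening: 0.0381
```

```bash
python3 plan.py .441,.093,.08,1.749 .590,.287,.07,1.749
```

```text
now [0.4409 0.0928 0.0036] psi 1.748 t 5.47 open 0.0381
[[[0.0, 0.0, -0.038, 0.004, 0.0, -0.001], [0.0, 0.001, -0.038, 0.004, 0.0, 0.0], [0.024, 0.026, 0.001, 0.0, 0.0, 0.0], [0.023, 0.026, 0.001, 0.0, 0.0, 0.0], [0.024, 0.026, 0.002, 0.0, 0.0, 0.0]]]
[[[0.023, 0.026, 0.001, 0.0, 0.0, 0.0], [0.024, 0.026, 0.002, 0.0, 0.0, 0.0], [0.023, 0.025, 0.001, 0.0, 0.0, 0.0], [0.024, 0.026, 0.002, 0.0, 0.0, 0.0], [0, 0, 0, 0, 0, 0]]]
```

>>> apply_moves([
  [[0, 0, -0.038, 0.004, 0, 0], [0, 0.001, -0.038, 0.004, 0, 0], [0.024, 0.026, 0, 0, 0, 0], [0.024, 0.026, 0, 0, 0, 0], [0.024, 0.026, 0, 0, 0, 0]],
])

```text
time_s: 5.88
eef_pos: [0.4991, 0.1744, 0.0807]
tcp_rot: [-0.004, 0.644, 0.765, -0.006]
ft_force: [1.5, -0.2, -1.6]
opening: 0.0377
```

>>> apply_moves([
  [[0.024, 0.026, 0, 0, 0, 0], [0.024, 0.026, 0, 0, 0, 0], [0.023, 0.026, 0, 0, 0, 0], [0.02, 0.02, 0.004, 0, 0, 0], [0, 0, 0, 0, 0, 0]],
])

```text
time_s: 6.3
eef_pos: [0.5843, 0.2902, 0.0723]
tcp_rot: [-0.004, 0.643, 0.766, -0.005]
ft_force: [0.4, -0.7, -2.0]
opening: 0.0381
```

```bash
python3 plan.py .591,.288,.04,1.749;  python3 - <<'E'
from h import *
cv2.imwrite("pics/w4.png",camera("wrist")[:,:,::-1])
E
```

```text
now [0.5843 0.2902 0.0723] psi 1.744 t 6.3 open 0.0381
[[[-0.003, 0.007, 0.032, -0.013, 0.0, -0.005], [0, 0, 0, 0, 0, 0], [0, 0, 0, 0, 0, 0], [0, 0, 0, 0, 0, 0], [0, 0, 0, 0, 0, 0]]]
```

View pics/w4.png

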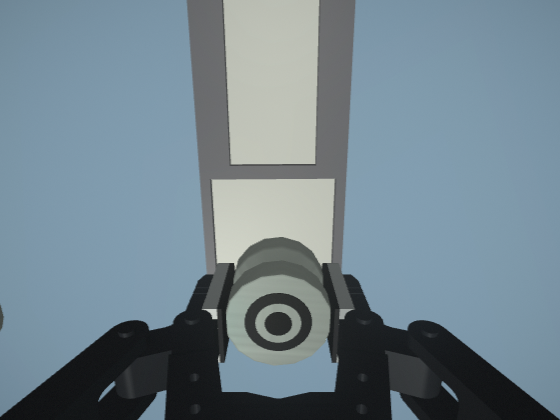

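Run:
```python
from h import *
i=camera_info("wrist"); im=camera("wrist"); 
for uv in [(212,180),(335,180),(231,164),(316,164)]:
    print(np.round(back(i,uv,.009),4))
for n in [("near edge roller pocket",.037,.037),("",.037,-.037),("rail far",.029,.025),("",.029,-.025)]:
    c,s=np.cos(.178),np.sin(.178); print(np.round([.518+c*n[1]-s*n[2],.275+s*n[1]+c*n[2]],4))
```

```text
[0.5584 0.2441 0.009 ]
[0.5458 0.3154 0.009 ]
[0.547  0.2539 0.009 ]
[0.5385 0.3025 0.009 ]
[0.5479 0.318 ]
[0.561  0.2451]
[0.5421 0.3047]
[0.551  0.2555]
```

```bash
MS=.02 python3 plan.py .589,.287,.010,1.749
```

```text
now [0.5812 0.2864 0.0723] psi 1.743 t 6.4 open 0.0381
[[[0.0, 0.002, 0.016, -0.004, 0.001, -0.001], [0.0, 0.002, 0.015, -0.005, 0.001, -0.002], [0.0, 0.002, 0.016, -0.004, 0.0, -0.001], [-0.001, 0.002, 0.015, -0.005, 0.001, -0.002], [0, 0, 0, 0, 0, 0]]]
```

>>> apply_moves([
  [[0, 0.002, 0.016, -0.004, 0, -0.001], [0, 0.002, 0.015, -0.004, 0, -0.001], [0, 0.002, 0.016, -0.004, 0, -0.001], [0, 0.002, 0.01, -0.004, 0, -0.001], [0, 0, 0, 0, 0, 0]],
])

```text
time_s: 6.82
eef_pos: [0.5829, 0.281, 0.0126]
tcp_rot: [-0.001, 0.643, 0.766, -0.006]
ft_force: [0.2, -0.7, -3.0]
opening: 0.0377
```

```bash
MS=.01 python3 plan.py .589,.287,.0076,1.749
```

```text
now [0.5829 0.281  0.0126] psi 1.745 t 6.82 open 0.0377
[[[0.005, 0.007, 0.005, -0.01, 0.006, -0.004], [0, 0, 0, 0, 0, 0], [0, 0, 0, 0, 0, 0], [0, 0, 0, 0, 0, 0], [0, 0, 0, 0, 0, 0]]]
```

>>> apply_moves([
  [[0.002, 0.003, 0.001, -0.004, 0.003, 0], [0.002, 0.003, 0.001, -0.004, 0.002, 0], [0.002, 0.002, 0.002, -0.004, 0.002, 0], [0, 0, 0.002, 0, 0, 0], [0, 0, 0.001, 0, 0, 0]],
])

```text
time_s: 7.23
eef_pos: [0.5901, 0.2871, 0.0078]
tcp_rot: [0.001, 0.644, 0.765, 0.002]
ft_force: [-1.7, -1.8, 2.2]
opening: 0.0381
```

>>> apply_moves([
  [[0, 0, 0, 0, 0, 0], [0, 0, 0, 0, 0, 0], [0, 0, 0, 0, 0, 0], [0, 0, -0.025, 0, 0, 0], [0, 0, -0.035, 0, 0, 0]],
], jaw=-1)

```text
time_s: 7.65
eef_pos: [0.587, 0.286, 0.0643]
tcp_rot: [-0.001, 0.643, 0.766, -0.002]
ft_force: [-0.2, 0.9, 0.1]
opening: 0.0852
```

```bash
python3 plan.py .590,.287,.09,1.749 .678,-.088,.11,1.711
python3 - <<'E'
from h import *
cv2.imwrite("pics/w5.png",camera("wrist")[:,:,::-1])
E
```

```text
now [0.587  0.286  0.0643] psi 1.744 t 7.65 open 0.0852
[[[0.0, 0.003, -0.026, -0.005, 0.001, -0.005], [-0.038, 0.002, -0.002, 0.0, 0.0, 0.004], [-0.038, 0.002, -0.002, 0.0, 0.0, 0.004], [-0.039, 0.002, -0.002, 0.0, 0.0, 0.004], [-0.038, 0.003, -0.002, 0.0, 0.0, 0.004]]]
[[[-0.038, 0.003, -0.002, 0.0, 0.0, 0.004], [-0.039, 0.003, -0.002, 0.0, 0.0, 0.004], [-0.038, 0.003, -0.002, 0.0, 0.0, 0.003], [-0.039, 0.003, -0.002, 0.0, 0.0, 0.004], [-0.038, 0.003, -0.002, 0.0, 0.0, 0.003]]]
[[[-0.039, 0.003, -0.002, 0.0, 0.0, 0.004], [0, 0, 0, 0, 0, 0], [0, 0, 0, 0, 0, 0], [0, 0, 0, 0, 0, 0], [0, 0, 0, 0, 0, 0]]]
```

View pics/w5.png

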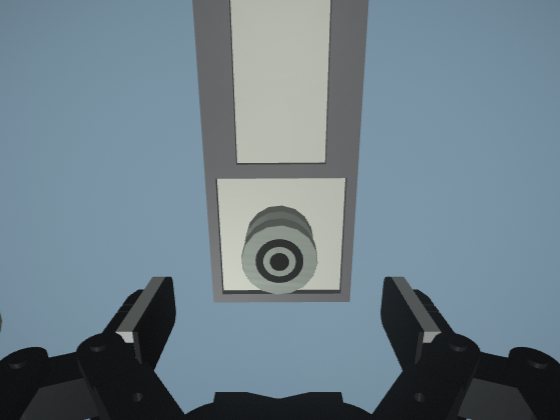

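>>> apply_moves([
  [[0, 0.003, -0.026, -0.005, 0, 0], [-0.038, 0.002, -0.003, 0, 0, 0.004], [-0.038, 0.002, -0.003, 0, 0, 0.004], [-0.038, 0.002, -0.003, 0, 0, 0.004], [-0.038, 0.003, -0.003, 0, 0, 0.004]],
])

```text
time_s: 8.12
eef_pos: [0.6319, 0.1457, 0.119]
tcp_rot: [0.007, 0.645, 0.764, 0.014]
ft_force: [0.1, 0.2, 0.5]
opening: 0.0852
```

>>> apply_moves([
  [[-0.038, 0.003, -0.002, 0, 0, 0.004], [-0.038, 0.003, -0.002, 0, 0, 0.004], [-0.038, 0.003, -0.002, 0, 0, 0.004], [-0.038, 0.003, -0.002, 0, 0, 0.004], [-0.03, 0.003, -0.002, 0, 0, 0.004]],
])

```text
time_s: 8.53
eef_pos: [0.6791, -0.041, 0.1326]
tcp_rot: [0.01, 0.652, 0.758, 0.017]
ft_force: [0.3, -0.1, -0.0]
opening: 0.0854
```

```bash
python3 plan.py .677,-.0885,.11,1.711
python3 - <<'E'
from h import *
import pickle
i=camera_info("wrist"); pickle.dump(i,open("w6.pkl","wb"))
cv2.imwrite("pics/w6.png",camera("wrist")[:,:,::-1])
E
```

```text
now [ 0.6791 -0.041   0.1326] psi 1.72 t 8.53 open 0.0854
[[[-0.023, -0.005, 0.011, 0.02, -0.004, 0.005], [-0.024, -0.005, 0.011, 0.02, -0.004, 0.004], [0, 0, 0, 0, 0, 0], [0, 0, 0, 0, 0, 0], [0, 0, 0, 0, 0, 0]]]
```

View pics/w6.png

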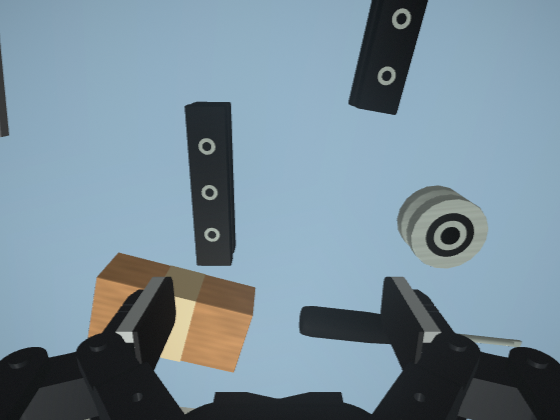

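```bash
cat > f.py <<'E'
from fit import *
import pickle,sys
# f.py tag name x y yaw
tag,name=sys.argv[1:3]; x,y,a=map(float,sys.argv[3:6])
print(name,fit(name,(x,y),[(pickle.load(open(tag+".pkl","rb")),cv2.imread(f"pics/{tag}.png"))],yaws=[a]))
E
python3 f.py w6 long_rail .677 -.0885 .14;python3 f.py w6 large_roller .684 .0865 .14
```

```text
long_rail (array([ 0.67624447, -0.08904314,  0.13572318]), np.float64(0.04438835382461548), [6842])
large_roller (array([0.68357905, 0.08600427, 0.16155395]), np.float64(0.020080089569091797), [5685])
```

```bash
MS=.025 python3 plan.py .676,-.089,.08,1.709 .676,-.089,.010,1.709
```

```text
now [ 0.681  -0.0466  0.1331] psi 1.717 t 8.58 open 0.0851
[[[-0.014, -0.004, 0.018, 0.014, -0.001, 0.003], [-0.014, -0.004, 0.017, 0.014, -0.001, 0.002], [-0.013, -0.004, 0.018, 0.014, -0.001, 0.003], [0.0, 0.0, 0.023, 0.0, 0.0, 0.0], [0.0, 0.0, 0.023, 0.0, 0.0, 0.0]]]
[[[0.0, 0.0, 0.024, 0.0, 0.0, 0.0], [0, 0, 0, 0, 0, 0], [0, 0, 0, 0, 0, 0], [0, 0, 0, 0, 0, 0], [0, 0, 0, 0, 0, 0]]]
```

>>> apply_moves([
  [[-0.014, -0.004, 0.018, 0.014, -0.001, 0.003], [-0.014, -0.004, 0.018, 0.014, -0.001, 0.003], [-0.013, -0.004, 0.018, 0.014, -0.001, 0.003], [0, 0, 0.01, 0, 0, 0], [0, 0, 0, 0, 0, 0]],
])

```text
time_s: 9.0
eef_pos: [0.6782, -0.0941, 0.0667]
tcp_rot: [0.002, 0.659, 0.752, 0.001]
ft_force: [0.5, 0.6, -0.4]
opening: 0.0855
```

```bash
MS=.018 python3 plan.py .676,-.089,.007,1.709
```

```text
now [ 0.6782 -0.0941  0.0667] psi 1.702 t 9.0 open 0.0855
[[[0.001, 0.0, 0.015, 0.001, 0.0, -0.002], [0.001, -0.001, 0.015, 0.001, 0.0, -0.002], [0.002, 0.0, 0.015, 0.001, 0.0, -0.002], [0.001, -0.001, 0.015, 0.001, 0.001, -0.001], [0, 0, 0, 0, 0, 0]]]
```

>>> apply_moves([
  [[0.001, 0, 0.015, 0.001, 0, -0.002], [0.001, -0.001, 0.015, 0.001, 0, -0.002], [0.001, -0.001, 0.015, 0.001, 0, -0.002], [0.001, -0.001, 0.01, 0.001, 0, -0.001], [0, 0, 0.001, 0, 0, 0]],
])

```text
time_s: 9.42
eef_pos: [0.6748, -0.0852, 0.0076]
tcp_rot: [-0.001, 0.655, 0.756, 0.0]
ft_force: [-0.4, -0.2, -0.7]
opening: 0.0855
```

```bash
MS=.018 python3 plan.py .676,-.089,.006,1.709
```

```text
now [ 0.6748 -0.0852  0.0076] psi 1.713 t 9.42 open 0.0855
[[[-0.004, 0.001, 0.002, 0.0, -0.001, 0.004], [0, 0, 0, 0, 0, 0], [0, 0, 0, 0, 0, 0], [0, 0, 0, 0, 0, 0], [0, 0, 0, 0, 0, 0]]]
```

>>> apply_moves([
  [[-0.001, 0, 0.001, 0, 0, 0.001], [-0.001, 0, 0.001, 0, 0, 0.001], [-0.001, 0, 0.001, 0, 0, 0.001], [0, 0, 0.001, 0, 0, 0], [0, 0, 0.001, 0, 0, 0]],
], jaw=1)

```text
time_s: 9.83
eef_pos: [0.6772, -0.0869, 0.005]
tcp_rot: [0.001, 0.655, 0.755, 0.001]
ft_force: [-1.0, -2.8, 14.6]
opening: 0.0256
```

>>> apply_moves([
  [[0, 0, 0, 0, 0, 0], [0, 0, 0, 0, 0, 0], [0, 0, -0.02, 0, 0, 0], [0, 0, -0.03, 0, 0, 0], [0, 0, -0.03, 0, 0, 0]],
])

```text
time_s: 10.25
eef_pos: [0.6709, -0.0865, 0.0781]
tcp_rot: [-0.007, 0.656, 0.755, -0.004]
ft_force: [0.6, -0.0, -2.2]
opening: 0.025
```

```bash
python3 plan.py .6,.10,.11,1.72 .476,.266,.10,1.749
python3 - <<'E'
from h import *
cv2.imwrite("pics/w7.png",camera("wrist")[:,:,::-1])
E
```

```text
now [ 0.6709 -0.0865  0.0781] psi 1.711 t 10.25 open 0.025
[[[0.032, -0.007, -0.005, -0.002, -0.001, -0.001], [0.033, -0.007, -0.005, -0.002, -0.001, -0.002], [0.032, -0.007, -0.005, -0.003, -0.001, -0.001], [0.033, -0.008, -0.005, -0.002, -0.001, -0.002], [0.032, -0.007, -0.005, -0.003, -0.001, -0.001]]]
[[[0.033, -0.008, -0.006, -0.002, -0.001, -0.002], [0.03, -0.016, 0.002, 0.0, 0.0, -0.005], [0.031, -0.016, 0.002, 0.0, 0.0, -0.005], [0.031, -0.016, 0.002, 0.0, 0.0, -0.005], [0.03, -0.016, 0.001, 0.0, 0.0, -0.005]]]
[[[0.031, -0.016, 0.002, 0.0, 0.0, -0.004], [0.031, -0.015, 0.001, 0.0, 0.0, -0.005], [0, 0, 0, 0, 0, 0], [0, 0, 0, 0, 0, 0], [0, 0, 0, 0, 0, 0]]]
```

View pics/w7.png

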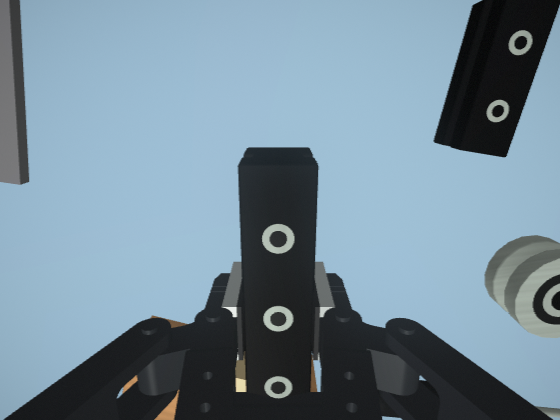

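>>> apply_moves([
  [[0.032, -0.007, -0.006, -0.002, 0, -0.001], [0.032, -0.007, -0.006, -0.002, 0, -0.001], [0.032, -0.007, -0.006, -0.002, 0, -0.001], [0.032, -0.007, -0.006, -0.002, 0, -0.001], [0.032, -0.007, -0.006, -0.002, 0, -0.001]],
])

```text
time_s: 10.72
eef_pos: [0.6192, 0.0639, 0.1167]
tcp_rot: [0.005, 0.658, 0.753, 0.005]
ft_force: [1.0, 1.0, -2.8]
opening: 0.0253
```

>>> apply_moves([
  [[0.032, -0.009, 0, -0.002, 0, -0.002], [0.03, -0.016, 0, 0, 0, -0.005], [0.03, -0.016, 0, 0, 0, -0.005], [0.03, -0.016, 0, 0, 0, -0.005], [0.03, -0.016, 0, 0, 0, -0.005]],
])

```text
time_s: 11.13
eef_pos: [0.5223, 0.211, 0.115]
tcp_rot: [0.007, 0.65, 0.76, 0.008]
ft_force: [0.4, 0.6, -2.0]
opening: 0.0252
```

```bash
python3 plan.py .476,.266,.05,1.749
```

```text
now [0.5223 0.211  0.115 ] psi 1.726 t 11.13 open 0.0252
[[[0.021, -0.013, 0.021, 0.007, 0.0, -0.008], [0.02, -0.013, 0.022, 0.007, 0.0, -0.007], [0.021, -0.012, 0.021, 0.008, 0.0, -0.008], [0, 0, 0, 0, 0, 0], [0, 0, 0, 0, 0, 0]]]
```

>>> apply_moves([
  [[0.02, -0.012, 0.02, 0.007, 0, -0.008], [0.019, -0.012, 0.02, 0.007, 0, -0.008], [0.015, -0.01, 0.015, 0.007, 0, -0.008], [0, 0, 0, 0, 0, 0], [0, 0, 0.001, 0, 0, 0]],
])

```text
time_s: 11.55
eef_pos: [0.4736, 0.2662, 0.0566]
tcp_rot: [-0.001, 0.638, 0.77, 0.001]
ft_force: [-0.7, -0.3, -2.8]
opening: 0.0248
```

```bash
MS=.012 python3 plan.py .476,.266,.010,1.749
python3 - <<'E'
from h import *
cv2.imwrite("pics/w8.png",camera("wrist")[:,:,::-1])
E
```

```text
now [0.4736 0.2662 0.0566] psi 1.759 t 11.55 open 0.0248
[[[0.0, 0.001, 0.012, 0.0, 0.0, 0.002], [0.0, 0.0, 0.012, 0.0, -0.001, 0.003], [0.0, 0.001, 0.011, 0.0, 0.0, 0.002], [-0.001, 0.0, 0.012, 0.0, -0.001, 0.003], [0, 0, 0, 0, 0, 0]]]
```

View pics/w8.png

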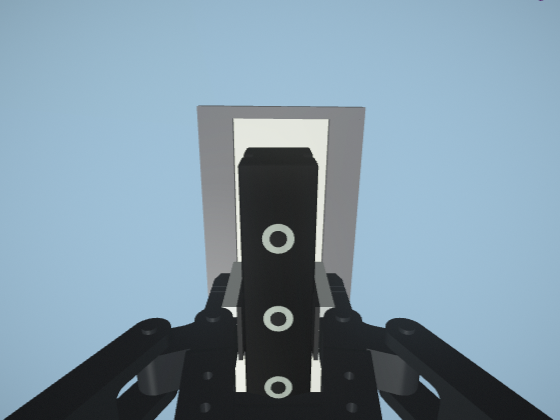

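The rail hangs centred over the long pocket, with the pocket's near edge at row 120, columns 233–328. Lowering.

>>> apply_moves([
  [[0, 0.001, 0.012, 0, 0, 0.002], [0, 0.001, 0.012, 0, 0, 0.002], [0, 0.001, 0.012, 0, 0, 0.002], [0, 0, 0.009, 0, 0, 0.002], [0, 0, 0.003, 0, 0, 0]],
])

```text
time_s: 12.02
eef_pos: [0.4835, 0.2649, 0.0109]
tcp_rot: [0.002, 0.643, 0.766, 0.006]
ft_force: [-0.5, -1.3, -2.6]
opening: 0.0251
```

```bash
MS=.012 python3 plan.py .476,.266,.009,1.749
```

```text
now [0.4835 0.2649 0.0109] psi 1.744 t 12.02 open 0.0251
[[[0.002, -0.007, 0.002, 0.011, -0.004, -0.005], [0, 0, 0, 0, 0, 0], [0, 0, 0, 0, 0, 0], [0, 0, 0, 0, 0, 0], [0, 0, 0, 0, 0, 0]]]
```

>>> apply_moves([
  [[0.001, -0.002, 0.001, 0.004, -0.002, -0.002], [0.001, -0.003, 0.001, 0.004, -0.001, -0.002], [0, -0.002, 0.001, 0.004, -0.001, -0.001], [0, 0, 0.001, 0, 0, 0], [0, 0, 0.001, 0, 0, 0]],
])

```text
time_s: 12.43
eef_pos: [0.4794, 0.2652, 0.0091]
tcp_rot: [0.001, 0.642, 0.767, 0.002]
ft_force: [-0.6, -0.8, 6.3]
opening: 0.025
```

Seated (contact force up, z 9 mm). Release and rise.

>>> apply_moves([
  [[0, 0, 0, 0, 0, 0], [0, 0, 0, 0, 0, 0], [0, 0, 0, 0, 0, 0], [0, 0, -0.025, 0, 0, 0], [0, 0, -0.038, 0, 0, 0]],
], jaw=-1)

```text
time_s: 12.85
eef_pos: [0.4747, 0.2634, 0.0678]
tcp_rot: [-0.002, 0.642, 0.767, -0.004]
ft_force: [1.2, 0.0, 0.4]
opening: 0.0833
```

```bash
python3 plan.py .479,.266,.10,1.749 .569,.0135,.11,1.55
python3 - <<'E'
from h import *
cv2.imwrite("pics/w9.png",camera("wrist")[:,:,::-1])
E
```

```text
now [0.4747 0.2634 0.0678] psi 1.748 t 12.85 open 0.0833
[[[0.002, 0.004, -0.032, -0.009, 0.002, -0.001], [-0.038, 0.006, -0.001, 0.0, 0.0, 0.028], [-0.038, 0.007, -0.002, 0.0, 0.0, 0.028], [-0.037, 0.009, -0.001, 0.0, 0.0, 0.029], [-0.037, 0.01, -0.002, 0.0, 0.0, 0.028]]]
[[[-0.037, 0.01, -0.001, 0.0, 0.0, 0.029], [-0.036, 0.012, -0.002, 0.0, 0.0, 0.028], [-0.037, 0.013, -0.001, 0.001, 0.0, 0.029], [0, 0, 0, 0, 0, 0], [0, 0, 0, 0, 0, 0]]]
```

View pics/w9.png

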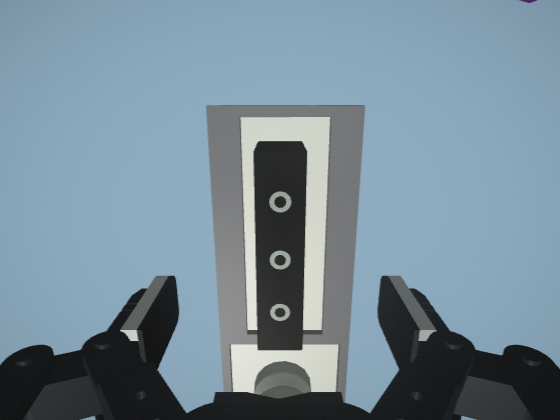

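>>> apply_moves([
  [[0.001, 0.004, -0.032, -0.009, 0, 0], [-0.038, 0.006, -0.002, 0, 0, 0.028], [-0.038, 0.007, -0.002, 0, 0, 0.028], [-0.037, 0.009, -0.001, 0, 0, 0.028], [-0.037, 0.01, -0.001, 0, 0, 0.028]],
])

```text
time_s: 13.32
eef_pos: [0.5382, 0.1276, 0.1207]
tcp_rot: [0.006, 0.68, 0.733, 0.014]
ft_force: [0.7, 0.2, -0.5]
opening: 0.0854
```

>>> apply_moves([
  [[-0.036, 0.01, 0, 0, 0, 0.028], [-0.03, 0.008, 0, 0, 0, 0.028], [-0.02, 0.005, 0, 0, 0, 0.028], [0, 0, 0, 0, 0, 0], [0, 0, 0, 0, 0, 0]],
])

```text
time_s: 13.73
eef_pos: [0.57, 0.0323, 0.1215]
tcp_rot: [0.008, 0.715, 0.699, 0.016]
ft_force: [-0.7, 0.1, -0.2]
opening: 0.0857
```

```bash
cat > shot.py <<'E'
from h import *
import pickle,sys
i=camera_info("wrist"); pickle.dump(i,open(sys.argv[1]+".pkl","wb"))
cv2.imwrite(f"pics/{sys.argv[1]}.png",camera("wrist")[:,:,::-1])
E
python3 shot.py w10; python3 plan.py .569,.0135,.11,1.55;python3 f.py w10 short_rail .5685 .0133 0.0
```

```text
now [0.57   0.0326 0.1215] psi 1.549 t 13.78 open 0.0855
[[[-0.019, -0.001, 0.011, 0.034, -0.012, -0.001], [0, 0, 0, 0, 0, 0], [0, 0, 0, 0, 0, 0], [0, 0, 0, 0, 0, 0], [0, 0, 0, 0, 0, 0]]]
short_rail (array([ 0.568485  ,  0.01341572, -0.02263256]), np.float64(0.03052467107772827), [4444])
```

View pics/w10.png

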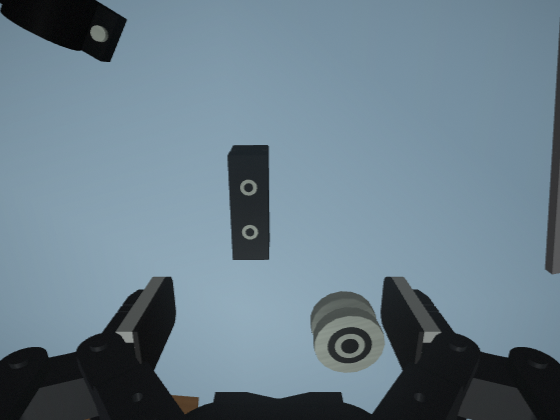

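>>> apply_moves([
  [[-0.007, 0, 0.02, 0.01, -0.003, 0], [-0.006, 0, 0.02, 0.01, -0.003, 0], [-0.006, 0, 0.02, 0.01, -0.003, 0], [0, 0, 0.01, 0.004, -0.002, 0], [0, 0, 0, 0, 0, 0]],
])

```text
time_s: 14.2
eef_pos: [0.5713, 0.0205, 0.0507]
tcp_rot: [0.0, 0.712, 0.702, 0.002]
ft_force: [0.2, 0.5, -0.6]
opening: 0.0853
```

```bash
MS=.014 python3 plan.py .5685,.0135,.007,1.548
```

```text
now [0.5713 0.0205 0.0507] psi 1.558 t 14.2 open 0.0853
[[[-0.002, -0.001, 0.011, 0.001, -0.001, 0.002], [-0.002, -0.001, 0.011, 0.001, -0.001, 0.003], [-0.002, 0.0, 0.011, 0.001, 0.0, 0.002], [-0.001, -0.001, 0.011, 0.001, -0.001, 0.003], [0, 0, 0, 0, 0, 0]]]
```

>>> apply_moves([
  [[-0.002, -0.001, 0.011, 0.001, -0.001, 0.002], [-0.002, -0.001, 0.011, 0.001, 0, 0.002], [-0.002, -0.001, 0.011, 0.001, 0, 0.002], [-0.002, -0.001, 0.009, 0.001, 0, 0.002], [0, -0.001, 0.002, 0, 0, 0]],
])

```text
time_s: 14.62
eef_pos: [0.5672, 0.0161, 0.0056]
tcp_rot: [0.001, 0.713, 0.701, 0.002]
ft_force: [-0.1, 0.6, 0.0]
opening: 0.0852
```

```bash
MS=.014 python3 plan.py .5685,.0135,.006,1.548
```

```text
now [0.5672 0.0161 0.0056] psi 1.554 t 14.62 open 0.0852
[[[-0.003, 0.001, 0.0, 0.004, -0.002, 0.006], [0, 0, 0, 0, 0, 0], [0, 0, 0, 0, 0, 0], [0, 0, 0, 0, 0, 0], [0, 0, 0, 0, 0, 0]]]
```

>>> apply_moves([
  [[-0.001, 0, 0, 0, 0, 0.002], [-0.001, 0, 0.001, 0, 0, 0.002], [-0.001, 0, 0, 0, 0, 0.002], [0, 0, 0.001, 0, 0, 0], [0, 0, 0, 0, 0, 0]],
], jaw=1)

```text
time_s: 15.03
eef_pos: [0.5676, 0.0131, 0.0042]
tcp_rot: [0.001, 0.715, 0.699, 0.003]
ft_force: [0.6, -0.4, 7.5]
opening: 0.0257
```

>>> apply_moves([
  [[0, 0, 0, 0, 0, 0], [0, 0, 0, 0, 0, 0], [0, 0, -0.02, 0, 0, 0], [0, 0, -0.035, 0, 0, 0], [0, 0, -0.035, 0, 0, 0]],
])

```text
time_s: 15.45
eef_pos: [0.5611, 0.0127, 0.0889]
tcp_rot: [-0.005, 0.715, 0.699, -0.004]
ft_force: [-0.2, -0.6, -1.7]
opening: 0.0253
```

```bash
python3 plan.py .428,-.286,.10,1.558;python3 shot.py w11
```

```text
now [0.5611 0.0127 0.0889] psi 1.547 t 15.45 open 0.0253
[[[-0.034, -0.014, -0.001, -0.001, 0.0, -0.001], [-0.033, -0.014, -0.001, -0.002, 0.0, -0.001], [-0.034, -0.014, -0.001, -0.001, 0.0, -0.001], [-0.033, -0.014, -0.001, -0.002, 0.0, -0.001], [-0.033, -0.014, -0.001, -0.001, 0.0, -0.001]]]
[[[-0.034, -0.014, -0.001, -0.002, -0.001, -0.001], [-0.033, -0.014, -0.002, -0.001, 0.0, -0.002], [-0.034, -0.015, -0.001, -0.002, -0.001, -0.001], [-0.033, -0.014, -0.002, -0.001, 0.0, -0.002], [0, 0, 0, 0, 0, 0]]]
```

View pics/w11.png

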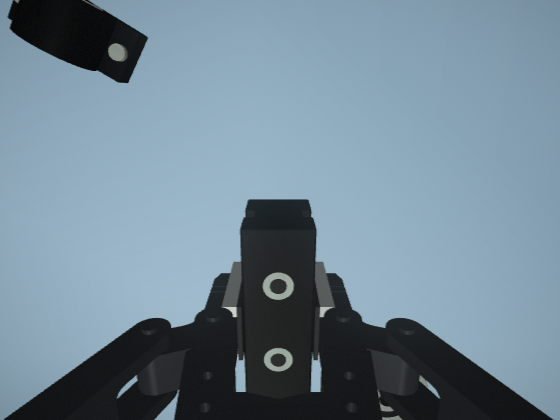

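>>> apply_moves([
  [[-0.034, -0.013, -0.002, -0.001, 0, -0.001], [-0.034, -0.013, -0.002, -0.001, 0, -0.001], [-0.034, -0.013, -0.002, -0.001, 0, -0.001], [-0.034, -0.013, -0.002, -0.001, 0, -0.001], [-0.034, -0.013, -0.002, -0.001, 0, -0.001]],
])

```text
time_s: 15.92
eef_pos: [0.5016, -0.1554, 0.1096]
tcp_rot: [0.006, 0.709, 0.705, 0.008]
ft_force: [0.5, 0.0, -2.4]
opening: 0.0248
```

>>> apply_moves([
  [[-0.034, -0.014, 0, -0.001, 0, -0.001], [-0.03, -0.012, 0, -0.001, 0, -0.001], [-0.025, -0.01, 0, -0.001, 0, -0.001], [-0.01, -0.004, 0, -0.001, 0, -0.001], [0, 0, 0, 0, 0, 0]],
])

```text
time_s: 16.33
eef_pos: [0.4555, -0.2645, 0.1084]
tcp_rot: [0.009, 0.71, 0.704, 0.009]
ft_force: [0.3, 0.4, -1.3]
opening: 0.0254
```

```bash
python3 shot.py w12; python3 plan.py .428,-.286,.06,1.558
```

```text
now [ 0.4557 -0.2636  0.1083] psi 1.564 t 16.38 open 0.025
[[[-0.011, -0.014, 0.024, 0.013, 0.0, 0.003], [-0.012, -0.014, 0.024, 0.013, 0.0, 0.003], [0, 0, 0, 0, 0, 0], [0, 0, 0, 0, 0, 0], [0, 0, 0, 0, 0, 0]]]
```

View pics/w12.png

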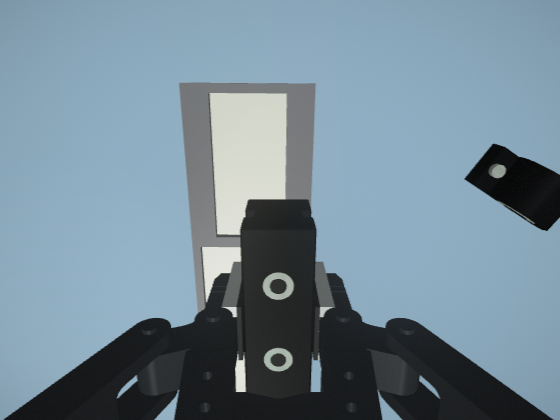

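Near corners of the three-pocket tray's rim lie at (180,83) and (316,83), the rail pocket at (209,94) and (287,94), and its far-left corner at (218,236).

Run:
```python
from h import *
import pickle
i=pickle.load(open("w12.pkl","rb"))
for uv in [(180,83),(316,83),(209,94),(287,94),(217,236),(201,247)]: print(uv,np.round(back(i,uv,.009),4))
c,s=np.cos(-.013),np.sin(-.013)
for a,b in [(-.146,-.043),(-.146,.043),(-.14,-.025),(-.14,.025),(-.04,-.025),(-.032,-.037)]: print(np.round([.520+c*a-s*b,-.286+s*a+c*b],4))
```

```text
(180, 83) [ 0.3728 -0.3259  0.009 ]
(316, 83) [ 0.3734 -0.2403  0.009 ]
(209, 94) [ 0.3795 -0.3081  0.009 ]
(287, 94) [ 0.3799 -0.2585  0.009 ]
(217, 236) [ 0.4781 -0.3094  0.009 ]
(201, 247) [ 0.4868 -0.3217  0.009 ]
[ 0.3735 -0.3271]
[ 0.3746 -0.2411]
[ 0.3797 -0.3092]
[ 0.3803 -0.2592]
[ 0.4797 -0.3105]
[ 0.4875 -0.3226]
```

>>> apply_moves([
  [[-0.007, -0.009, 0.017, 0.008, 0, 0.002], [-0.007, -0.009, 0.017, 0.008, 0, 0.002], [-0.006, -0.008, 0.015, 0.008, 0, 0.002], [0, 0, 0.006, 0, 0, 0], [0, 0, 0, 0, 0, 0]],
])

```text
time_s: 16.8
eef_pos: [0.4331, -0.28, 0.0517]
tcp_rot: [0.002, 0.711, 0.703, 0.002]
ft_force: [0.1, -0.6, -1.3]
opening: 0.025
```

```bash
MS=.012 python3 plan.py .429,-.284,.0095,1.558
```

```text
now [ 0.4331 -0.28    0.0517] psi 1.56 t 16.8 open 0.025
[[[-0.001, -0.001, 0.011, 0.001, 0.0, 0.001], [-0.001, -0.001, 0.01, 0.001, 0.0, 0.0], [-0.001, -0.001, 0.011, 0.002, 0.0, 0.001], [-0.001, -0.001, 0.01, 0.001, -0.001, 0.0], [0, 0, 0, 0, 0, 0]]]
```

>>> apply_moves([
  [[-0.001, -0.002, 0.011, 0.001, 0, 0], [-0.001, -0.002, 0.011, 0.001, 0, 0], [-0.001, -0.002, 0.01, 0.002, 0, 0.001], [-0.001, -0.001, 0.008, 0.001, 0, 0], [0, -0.001, 0.002, 0, 0, 0]],
])

```text
time_s: 17.22
eef_pos: [0.4307, -0.2813, 0.0107]
tcp_rot: [0.003, 0.709, 0.705, 0.002]
ft_force: [-0.4, 0.5, -1.2]
opening: 0.0251
```

```bash
MS=.012 python3 plan.py .429,-.284,.008,1.558
```

```text
now [ 0.4307 -0.2813  0.0107] psi 1.565 t 17.22 open 0.0251
[[[-0.003, -0.002, 0.003, 0.007, 0.002, 0.007], [0, 0, 0, 0, 0, 0], [0, 0, 0, 0, 0, 0], [0, 0, 0, 0, 0, 0], [0, 0, 0, 0, 0, 0]]]
```

>>> apply_moves([
  [[-0.001, -0.001, 0.001, 0.002, 0, 0.002], [-0.001, -0.001, 0.001, 0.002, 0, 0.002], [0, -0.001, 0.001, 0.002, 0, 0.002], [0, 0, 0.001, 0, 0, 0], [0, 0, 0.001, 0, 0, 0]],
])

```text
time_s: 17.63
eef_pos: [0.429, -0.2829, 0.0083]
tcp_rot: [0.002, 0.711, 0.703, 0.0]
ft_force: [-2.2, 0.6, 4.8]
opening: 0.0248
```

>>> apply_moves([
  [[0, 0, 0, 0, 0, 0], [0, 0, 0, 0, 0, 0], [0, 0, 0, 0, 0, 0], [0, 0, -0.025, 0, 0, 0], [0, 0, -0.038, 0, 0, 0]],
], jaw=-1)

```text
time_s: 18.05
eef_pos: [0.426, -0.2812, 0.0685]
tcp_rot: [-0.003, 0.712, 0.702, -0.001]
ft_force: [0.6, 0.1, -0.1]
opening: 0.0833
```

```bash
python3 shot.py w13; python3 plan.py .43,-.284,.10,1.558 .684,.086,.11,1.558
```

```text
now [ 0.4302 -0.2841  0.0764] psi 1.558 t 18.1 open 0.0854
[[[0.0, 0.0, -0.024, 0.006, 0.005, 0.0], [0.031, 0.021, -0.001, 0.0, 0.0, 0.0], [0.031, 0.021, -0.001, 0.0, 0.0, 0.0], [0.031, 0.021, -0.001, 0.0, 0.0, 0.0], [0.031, 0.021, -0.001, 0.0, 0.0, 0.0]]]
[[[0.031, 0.021, -0.001, 0.0, 0.0, 0.0], [0.031, 0.021, -0.001, 0.0, 0.0, 0.0], [0.031, 0.021, -0.001, 0.0, 0.0, 0.0], [0.031, 0.02, 0.0, 0.0, 0.0, 0.0], [0.031, 0.021, -0.001, 0.0, 0.0, 0.0]]]
[[[0.031, 0.02, 0.0, 0.0, 0.0, 0.0], [0.032, 0.021, -0.001, 0.0, 0.0, 0.0], [0.031, 0.02, 0.0, 0.0, 0.0, 0.0], [0, 0, 0, 0, 0, 0], [0, 0, 0, 0, 0, 0]]]
```

View pics/w13.png

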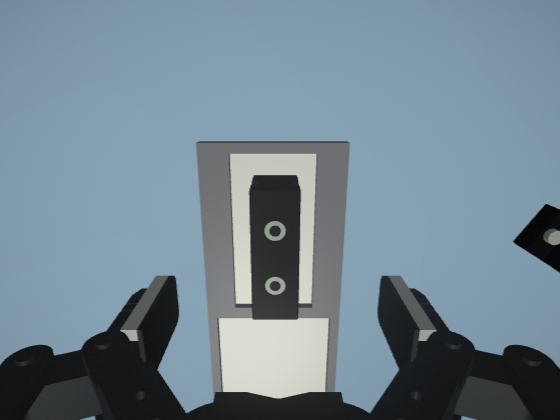

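>>> apply_moves([
  [[0, 0, -0.024, 0.003, 0.002, 0], [0.031, 0.021, -0.002, 0, 0, 0], [0.031, 0.021, -0.002, 0, 0, 0], [0.031, 0.021, -0.002, 0, 0, 0], [0.031, 0.021, -0.002, 0, 0, 0]],
])

```text
time_s: 18.52
eef_pos: [0.5192, -0.1659, 0.1155]
tcp_rot: [0.01, 0.716, 0.698, 0.001]
ft_force: [0.8, -0.7, -0.2]
opening: 0.0851
```

>>> apply_moves([
  [[0.031, 0.021, 0, 0, 0, 0], [0.031, 0.021, 0, 0, 0, 0], [0.031, 0.021, 0, 0, 0, 0], [0.031, 0.021, 0, 0, 0, 0], [0.031, 0.021, 0, 0, 0, 0]],
])

```text
time_s: 18.93
eef_pos: [0.6345, -0.0065, 0.1179]
tcp_rot: [0.013, 0.717, 0.697, 0.003]
ft_force: [0.1, -0.6, -1.0]
opening: 0.0854
```

```bash
python3 plan.py .684,.086,.09,1.558
```

```text
now [ 0.6345 -0.0065  0.1179] psi 1.543 t 18.93 open 0.0854
[[[0.031, 0.015, 0.009, 0.008, 0.005, -0.005], [0.031, 0.016, 0.009, 0.008, 0.004, -0.005], [0.032, 0.016, 0.01, 0.007, 0.005, -0.005], [0, 0, 0, 0, 0, 0], [0, 0, 0, 0, 0, 0]]]
```

>>> apply_moves([
  [[0.03, 0.015, 0.009, 0.008, 0.005, -0.005], [0.03, 0.015, 0.009, 0.008, 0.005, -0.005], [0.024, 0.011, 0.009, 0.008, 0.005, -0.005], [0, 0, 0, 0, 0, 0], [0, 0, 0, 0, 0, 0]],
])

```text
time_s: 19.35
eef_pos: [0.6857, 0.0887, 0.0899]
tcp_rot: [0.001, 0.709, 0.705, 0.004]
ft_force: [0.9, -0.5, -0.7]
opening: 0.0858
```

```bash
python3 shot.py w14; python3 f.py w14 large_roller .684 .086 0; MS=.018 python3 plan.py .684,.086,.006,1.558
```

```text
large_roller (array([0.68353175, 0.08627477, 0.09163394]), np.float64(0.018756628036499023), [7368])
now [0.6854 0.0885 0.0897] psi 1.565 t 19.4 open 0.0854
[[[-0.001, 0.0, 0.017, 0.001, -0.001, 0.001], [0.0, 0.0, 0.017, 0.002, -0.001, 0.002], [-0.001, -0.001, 0.017, 0.001, -0.001, 0.001], [0.0, 0.0, 0.016, 0.002, -0.001, 0.002], [-0.001, -0.001, 0.017, 0.001, -0.001, 0.001]]]
```

View pics/w14.png

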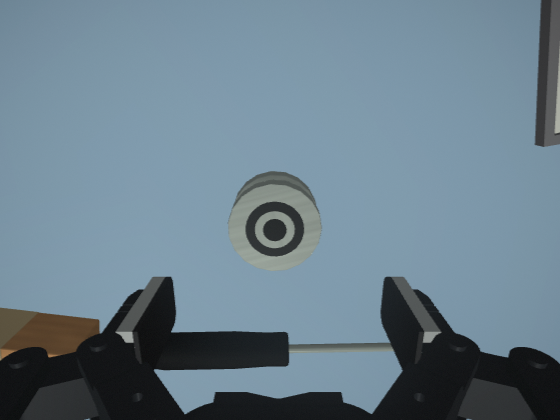

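>>> apply_moves([
  [[-0.001, -0.001, 0.016, 0.001, -0.001, 0.001], [-0.001, -0.001, 0.016, 0.002, -0.001, 0.002], [-0.001, 0, 0.016, 0.001, -0.001, 0.001], [0, 0, 0.01, 0.002, -0.001, 0.002], [0, 0, 0.002, 0, 0, 0]],
])

```text
time_s: 19.82
eef_pos: [0.6837, 0.0797, 0.0319]
tcp_rot: [0.003, 0.713, 0.701, 0.002]
ft_force: [0.5, 0.4, 0.0]
opening: 0.0854
```

```bash
MS=.012 python3 plan.py .6835,.086,.006,1.558
```

```text
now [0.6837 0.0797 0.0319] psi 1.554 t 19.82 open 0.0854
[[[0.002, 0.0, 0.009, 0.002, 0.0, -0.001], [0.002, 0.0, 0.008, 0.003, 0.0, -0.002], [0.002, 0.0, 0.009, 0.002, 0.001, -0.001], [0, 0, 0, 0, 0, 0], [0, 0, 0, 0, 0, 0]]]
```

>>> apply_moves([
  [[0.003, 0, 0.004, 0.002, 0, 0], [0.002, 0, 0.008, 0.002, 0, 0], [0.001, 0, 0.008, 0.002, 0, 0], [0.001, 0, 0.005, 0, 0, 0], [0, 0, 0.001, 0, 0, 0]],
])

```text
time_s: 20.23
eef_pos: [0.6849, 0.0851, 0.0064]
tcp_rot: [0.002, 0.714, 0.7, 0.001]
ft_force: [-0.5, -1.1, 0.2]
opening: 0.0854
```

```bash
MS=.012 python3 plan.py .6835,.086,.006,1.558
```

```text
now [0.6849 0.0851 0.0064] psi 1.551 t 20.23 open 0.0854
[[[0.001, -0.001, 0.0, 0.005, 0.001, -0.007], [0, 0, 0, 0, 0, 0], [0, 0, 0, 0, 0, 0], [0, 0, 0, 0, 0, 0], [0, 0, 0, 0, 0, 0]]]
```

>>> apply_moves([
  [[0, -0.001, 0.001, 0, 0, 0], [0, 0, 0, 0, 0, 0], [0, -0.001, 0.001, 0, 0, 0], [0, 0, 0, 0, 0, 0], [0, 0, 0.001, 0, 0, 0]],
], jaw=1)

```text
time_s: 20.65
eef_pos: [0.684, 0.0863, 0.0052]
tcp_rot: [0.003, 0.714, 0.7, 0.003]
ft_force: [-1.9, -0.8, 7.0]
opening: 0.0537
```

>>> apply_moves([
  [[0, 0, 0, 0, 0, 0], [0, 0, 0, 0, 0, 0], [0, 0, -0.02, 0, 0, 0], [0, 0, -0.035, 0, 0, 0], [0, 0, -0.035, 0, 0, 0]],
])

```text
time_s: 21.07
eef_pos: [0.6756, 0.0852, 0.0848]
tcp_rot: [-0.005, 0.714, 0.7, -0.007]
ft_force: [-0.0, -0.4, -4.2]
opening: 0.0536
```

```bash
python3 shot.py w15; python3 plan.py .524,-.285,.10,1.558
```

```text
now [0.6798 0.0857 0.0931] psi 1.552 t 21.12 open 0.0538
[[[-0.034, -0.014, -0.001, 0.0, 0.0, -0.001], [-0.034, -0.013, 0.0, 0.0, 0.0, -0.001], [-0.034, -0.014, -0.001, -0.001, 0.0, 0.0], [-0.034, -0.014, 0.0, 0.0, 0.0, -0.001], [-0.034, -0.014, -0.001, -0.001, 0.0, 0.0]]]
[[[-0.034, -0.013, 0.0, 0.0, 0.0, -0.001], [-0.034, -0.014, -0.001, -0.001, 0.0, 0.0], [-0.034, -0.013, 0.0, 0.0, 0.0, -0.001], [-0.034, -0.014, -0.001, -0.001, 0.0, 0.0], [-0.034, -0.013, 0.0, 0.0, 0.001, -0.001]]]
[[[-0.033, -0.014, -0.001, -0.001, 0.0, 0.0], [0, 0, 0, 0, 0, 0], [0, 0, 0, 0, 0, 0], [0, 0, 0, 0, 0, 0], [0, 0, 0, 0, 0, 0]]]
```

View pics/w15.png

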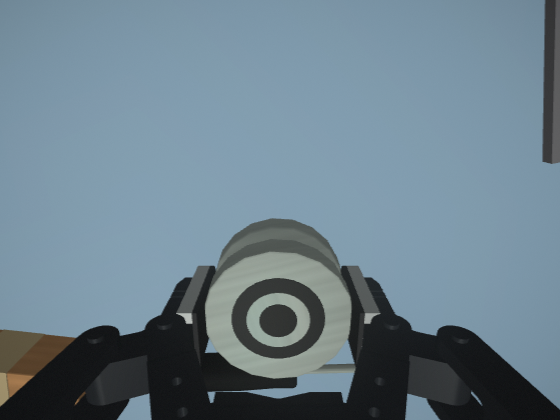

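Large roller held centrally (278,320). Carrying it to the three-pocket tray.

>>> apply_moves([
  [[-0.034, -0.013, -0.002, 0, 0, -0.001], [-0.034, -0.013, -0.002, 0, 0, -0.001], [-0.034, -0.013, -0.002, 0, 0, 0], [-0.034, -0.013, -0.002, 0, 0, -0.001], [-0.034, -0.013, -0.002, 0, 0, 0]],
])

```text
time_s: 21.53
eef_pos: [0.6141, -0.0804, 0.1029]
tcp_rot: [0.001, 0.709, 0.706, 0.002]
ft_force: [0.6, -0.1, -4.5]
opening: 0.0539
```

>>> apply_moves([
  [[-0.034, -0.014, 0, 0, 0, -0.001], [-0.034, -0.014, 0, 0, 0, 0], [-0.034, -0.014, 0, 0, 0, -0.001], [-0.034, -0.014, 0, 0, 0, 0], [-0.034, -0.014, 0, 0, 0, 0]],
])

```text
time_s: 21.95
eef_pos: [0.5368, -0.2569, 0.0977]
tcp_rot: [-0.002, 0.707, 0.707, 0.001]
ft_force: [0.4, -0.7, -4.7]
opening: 0.054
```

```bash
MS=.02 python3 plan.py .524,-.285,.06,1.558
```

```text
now [ 0.5368 -0.2569  0.0977] psi 1.57 t 21.95 open 0.054
[[[-0.009, -0.004, 0.013, 0.0, -0.001, 0.004], [-0.01, -0.004, 0.012, -0.001, -0.002, 0.004], [-0.009, -0.005, 0.013, 0.0, -0.001, 0.004], [0, 0, 0, 0, 0, 0], [0, 0, 0, 0, 0, 0]]]
```

>>> apply_moves([
  [[-0.008, -0.003, 0.012, 0, -0.001, 0.004], [-0.008, -0.003, 0.012, 0, -0.001, 0.004], [-0.006, -0.003, 0.012, 0, -0.001, 0.004], [0, 0, 0.004, 0, 0, 0], [0, 0, 0, 0, 0, 0]],
])

```text
time_s: 22.37
eef_pos: [0.5207, -0.2882, 0.0526]
tcp_rot: [-0.002, 0.716, 0.699, -0.002]
ft_force: [0.1, 0.3, -4.2]
opening: 0.0537
```

```bash
python3 shot.py w16; MS=.012 python3 plan.py .524,-.285,.0095,1.558
```

```text
now [ 0.5207 -0.288   0.0528] psi 1.547 t 22.42 open 0.0541
[[[0.001, 0.001, 0.011, -0.001, 0.0, -0.003], [0.001, 0.001, 0.011, -0.002, 0.0, -0.003], [0.001, 0.001, 0.011, -0.001, 0.0, -0.002], [0.0, 0.0, 0.01, -0.002, 0.0, -0.003], [0, 0, 0, 0, 0, 0]]]
```

View pics/w16.png

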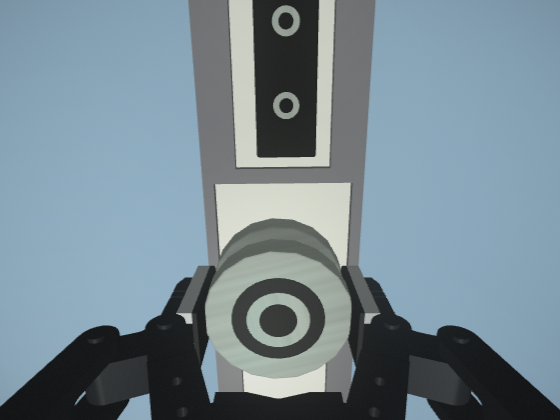

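>>> apply_moves([
  [[0.001, 0.001, 0.011, -0.001, 0, -0.003], [0.001, 0.001, 0.011, -0.002, 0, -0.003], [0.001, 0.001, 0.01, -0.001, 0, -0.002], [0, 0, 0.008, -0.002, 0, -0.003], [0, 0, 0.002, 0, 0, 0]],
])

```text
time_s: 22.83
eef_pos: [0.5272, -0.2827, 0.0094]
tcp_rot: [0.003, 0.71, 0.704, 0.001]
ft_force: [0.0, 0.6, -3.6]
opening: 0.0538
```

```bash
MS=.012 python3 plan.py .524,-.285,.0085,1.558
```

```text
now [ 0.5272 -0.2827  0.0094] psi 1.563 t 22.83 open 0.0538
[[[-0.002, -0.003, 0.001, 0.006, 0.002, 0.005], [0, 0, 0, 0, 0, 0], [0, 0, 0, 0, 0, 0], [0, 0, 0, 0, 0, 0], [0, 0, 0, 0, 0, 0]]]
```

>>> apply_moves([
  [[-0.001, -0.001, 0, 0.002, 0, 0.001], [-0.001, -0.001, 0.001, 0.002, 0, 0.001], [0, -0.001, 0.001, 0.001, 0, 0.001], [0, 0, 0.001, 0, 0, 0], [0, 0, 0.001, 0, 0, 0]],
])

```text
time_s: 23.25
eef_pos: [0.527, -0.2831, 0.0093]
tcp_rot: [0.002, 0.711, 0.703, 0.002]
ft_force: [-1.1, 2.6, 6.5]
opening: 0.0539
```

Contact felt (6.5 N up), centred within 3 mm. Release.

>>> apply_moves([
  [[0, 0, 0, 0, 0, 0], [0, 0, 0, 0, 0, 0], [0, 0, 0, 0, 0, 0], [0, 0, -0.025, 0, 0, 0], [0, 0, -0.038, 0, 0, 0]],
], jaw=-1)

```text
time_s: 23.67
eef_pos: [0.5231, -0.2827, 0.0672]
tcp_rot: [-0.002, 0.711, 0.703, -0.001]
ft_force: [0.5, -0.3, 0.1]
opening: 0.0851
```

```bash
python3 shot.py w17; python3 plan.py .525,-.285,.11,1.558 .443,-.097,.12,-.57
```

```text
now [ 0.5275 -0.2852  0.0759] psi 1.561 t 23.72 open 0.0855
[[[0.0, -0.002, -0.034, 0.008, 0.005, 0.003], [0.01, -0.004, -0.001, 0.0, 0.0, 0.112], [0.009, -0.006, -0.001, 0.0, 0.0, 0.112], [0.009, -0.007, 0.0, 0.0, 0.0, 0.112], [0.008, -0.007, -0.001, 0.0, 0.0, 0.112]]]
[[[0.007, -0.008, 0.0, 0.0, 0.0, 0.112], [0.006, -0.009, -0.001, 0.0, 0.0, 0.112], [0.005, -0.01, 0.0, 0.0, 0.0, 0.112], [0.004, -0.01, -0.001, 0.0, 0.0, 0.112], [0.003, -0.01, 0.0, 0.0, 0.0, 0.112]]]
[[[0.001, -0.011, -0.001, 0.0, 0.0, 0.112], [0.0, -0.011, 0.0, 0.0, 0.0, 0.112], [-0.001, -0.011, -0.001, 0.0, 0.0, 0.112], [-0.002, -0.01, 0.0, 0.0, 0.0, 0.112], [-0.003, -0.01, -0.001, 0.0, 0.0, 0.112]]]
[[[-0.005, -0.01, 0.0, 0.0, 0.0, 0.112], [-0.005, -0.009, -0.001, 0.0, 0.0, 0.112], [-0.007, -0.009, 0.0, 0.0, 0.0, 0.112], [-0.007, -0.008, -0.001, 0.0, 0.0, 0.112], [-0.008, -0.006, 0.0, 0.0, 0.0, 0.112]]]
```

View pics/w17.png

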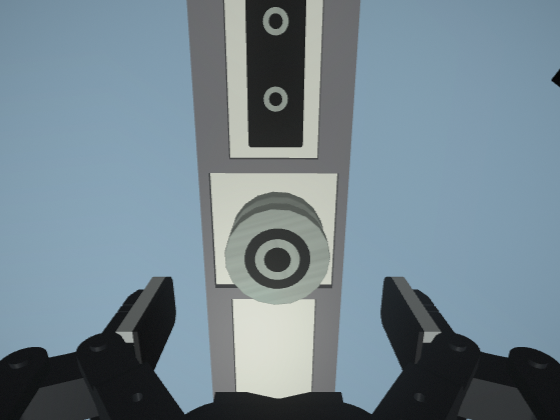

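>>> apply_moves([
  [[0, -0.002, -0.034, 0.006, 0.003, 0.003], [0.01, -0.004, -0.01, 0, 0, 0.112], [0.009, -0.006, -0.001, 0, 0, 0.112], [0.009, -0.007, 0, 0, 0, 0.112], [0.008, -0.007, 0, 0, 0, 0.112]],
])

```text
time_s: 24.13
eef_pos: [0.5124, -0.2493, 0.128]
tcp_rot: [0.01, 0.856, 0.518, 0.004]
ft_force: [0.5, -0.0, -0.2]
opening: 0.0857
```

>>> apply_moves([
  [[0.007, -0.008, 0, 0, 0, 0.112], [0.006, -0.009, 0, 0, 0, 0.112], [0.005, -0.01, 0, 0, 0, 0.112], [0.004, -0.01, 0, 0, 0, 0.112], [0.003, -0.01, 0, 0, 0, 0.112]],
])

```text
time_s: 24.55
eef_pos: [0.4938, -0.1989, 0.1282]
tcp_rot: [0.011, 0.969, 0.246, 0.009]
ft_force: [-0.3, -0.1, -0.8]
opening: 0.0857
```

```bash
python3 plan.py .443,-.097,.12,-.56
```

```text
now [ 0.4938 -0.1989  0.1282] psi 0.498 t 24.55 open 0.0857
[[[0.0, -0.013, 0.001, 0.002, -0.003, 0.118], [-0.001, -0.013, 0.001, 0.002, -0.003, 0.117], [-0.002, -0.012, 0.001, 0.002, -0.003, 0.118], [-0.004, -0.012, 0.0, 0.002, -0.003, 0.117], [-0.005, -0.011, 0.001, 0.002, -0.003, 0.118]]]
[[[-0.007, -0.011, 0.001, 0.002, -0.003, 0.117], [-0.008, -0.01, 0.0, 0.002, -0.002, 0.118], [-0.009, -0.009, 0.001, 0.002, -0.003, 0.117], [-0.01, -0.008, 0.0, 0.002, -0.002, 0.118], [0, 0, 0, 0, 0, 0]]]
```

>>> apply_moves([
  [[0, -0.013, 0, 0.002, -0.003, 0.117], [-0.001, -0.013, 0, 0.002, -0.003, 0.117], [-0.002, -0.012, 0, 0.002, -0.003, 0.117], [-0.004, -0.012, 0, 0.002, -0.003, 0.117], [-0.005, -0.011, 0, 0.002, -0.003, 0.117]],
])

```text
time_s: 24.97
eef_pos: [0.4669, -0.1417, 0.1272]
tcp_rot: [0.006, 0.998, -0.059, 0.006]
ft_force: [-0.6, -0.2, -0.2]
opening: 0.0855
```

>>> apply_moves([
  [[-0.006, -0.01, 0.003, 0.002, -0.003, 0.117], [-0.007, -0.009, 0.003, 0.002, -0.003, 0.117], [-0.008, -0.008, 0.003, 0.002, -0.003, 0.117], [-0.005, -0.004, 0.002, 0.002, -0.002, 0.09], [0, 0, 0, 0, 0, 0]],
])

```text
time_s: 25.38
eef_pos: [0.4502, -0.1027, 0.1159]
tcp_rot: [0.001, 0.958, -0.288, 0.005]
ft_force: [0.0, -0.4, -0.7]
opening: 0.0856
```

```bash
python3 shot.py w18; python3 f.py w18 bearing_block .443 -.097 1.01; MS=.02 python3 plan.py .443,-.097,.08,-.56
```

```text
bearing_block (array([ 0.44330724, -0.09691628,  1.02192363]), np.float64(0.029801249504089355), [4055])
now [ 0.4506 -0.1031  0.1161] psi -0.581 t 25.43 open 0.0854
[[[-0.005, 0.0, 0.018, -0.001, -0.006, -0.01], [-0.005, -0.001, 0.018, 0.0, -0.005, -0.011], [0, 0, 0, 0, 0, 0], [0, 0, 0, 0, 0, 0], [0, 0, 0, 0, 0, 0]]]
```

View pics/w18.png

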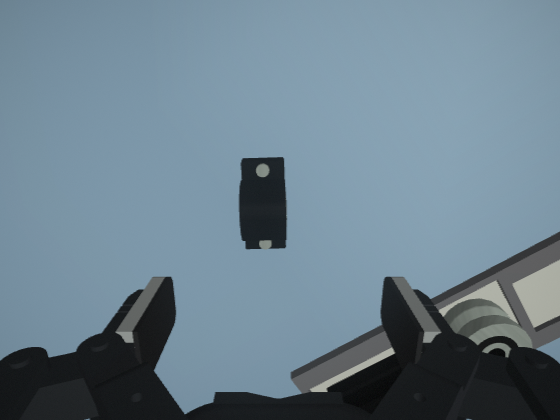

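```bash
MS=.02 python3 plan.py .4433,-.097,.05,-.549
```

```text
now [ 0.4506 -0.1031  0.1161] psi -0.581 t 25.43 open 0.0854
[[[-0.003, 0.0, 0.016, 0.0, -0.003, -0.008], [-0.002, 0.0, 0.017, 0.0, -0.003, -0.008], [-0.002, -0.001, 0.017, -0.001, -0.003, -0.008], [-0.003, 0.0, 0.016, 0.0, -0.002, -0.008], [0, 0, 0, 0, 0, 0]]]
```

>>> apply_moves([
  [[-0.003, 0, 0.016, 0, -0.003, -0.008], [-0.002, 0, 0.016, 0, -0.003, -0.008], [-0.002, 0, 0.016, 0, -0.003, -0.008], [-0.003, 0, 0.015, 0, -0.002, -0.008], [0, 0, 0.002, 0, 0, 0]],
])

```text
time_s: 25.85
eef_pos: [0.4482, -0.1014, 0.0518]
tcp_rot: [0.0, 0.965, -0.264, 0.007]
ft_force: [-0.1, 0.3, -0.4]
opening: 0.0854
```

```bash
MS=.012 python3 plan.py .4433,-.097,.008,-.549
```

```text
now [ 0.4482 -0.1014  0.0518] psi -0.534 t 25.85 open 0.0854
[[[-0.002, 0.0, 0.011, -0.001, -0.003, 0.004], [-0.002, 0.0, 0.011, -0.001, -0.003, 0.004], [-0.001, -0.001, 0.011, -0.001, -0.004, 0.003], [-0.002, 0.0, 0.011, -0.001, -0.003, 0.004], [0, 0, 0, 0, 0, 0]]]
```

>>> apply_moves([
  [[-0.002, 0, 0.011, -0.001, -0.003, 0.003], [-0.002, 0, 0.011, -0.001, -0.003, 0.003], [-0.002, -0.001, 0.011, -0.001, -0.004, 0.003], [-0.002, 0, 0.008, -0.001, -0.003, 0.003], [0, 0, 0.001, 0, -0.001, 0]],
])

```text
time_s: 26.27
eef_pos: [0.447, -0.0998, 0.0103]
tcp_rot: [0.001, 0.964, -0.267, 0.004]
ft_force: [-0.7, 0.4, -0.3]
opening: 0.0855
```

```bash
MS=.012 python3 plan.py .4433,-.097,.008,-.549
```

```text
now [ 0.447  -0.0998  0.0103] psi -0.54 t 26.27 open 0.0855
[[[-0.005, -0.001, 0.002, -0.001, -0.008, 0.009], [0, 0, 0, 0, 0, 0], [0, 0, 0, 0, 0, 0], [0, 0, 0, 0, 0, 0], [0, 0, 0, 0, 0, 0]]]
```

>>> apply_moves([
  [[-0.002, 0, 0.001, 0, -0.003, 0.003], [-0.002, 0, 0.001, 0, -0.003, 0.003], [-0.001, 0, 0.001, 0, -0.002, 0.002], [0, 0, 0.001, 0, 0, 0], [0, 0, 0, 0, 0, 0]],
])

```text
time_s: 26.68
eef_pos: [0.4447, -0.0982, 0.008]
tcp_rot: [-0.001, 0.963, -0.27, 0.002]
ft_force: [-0.1, 0.7, -0.3]
opening: 0.0852
```

>>> apply_moves([
  [[0, 0, 0.001, 0, 0, 0], [0, 0, 0.001, 0, 0, 0], [0, 0, 0, 0, 0, 0], [0, 0, 0.001, 0, 0, 0], [0, 0, 0, 0, 0, 0]],
], jaw=1)

```text
time_s: 27.1
eef_pos: [0.4452, -0.0982, 0.0057]
tcp_rot: [-0.001, 0.963, -0.27, 0.003]
ft_force: [-2.2, -0.0, -1.6]
opening: 0.0296
```

>>> apply_moves([
  [[0, 0, 0, 0, 0, 0], [0, 0, 0, 0, 0, 0], [0, 0, -0.02, 0, 0, 0], [0, 0, -0.035, 0, 0, 0], [0, 0, -0.035, 0, 0, 0]],
])

```text
time_s: 27.52
eef_pos: [0.4388, -0.0968, 0.0911]
tcp_rot: [-0.0, 0.963, -0.27, -0.007]
ft_force: [0.9, -0.1, -2.2]
opening: 0.0289
```

```bash
python3 shot.py w19; python3 plan.py .48,-.20,.12,-1.1 .614,-.286,.10,-1.584
```

```text
now [ 0.4431 -0.0978  0.0973] psi -0.547 t 27.57 open 0.0293
[[[0.017, 0.014, -0.005, 0.0, 0.0, 0.111], [0.018, 0.012, -0.004, 0.0, 0.0, 0.11], [0.02, 0.009, -0.005, 0.0, 0.001, 0.111], [0.02, 0.007, -0.004, 0.0, 0.0, 0.11], [0.021, 0.005, -0.005, 0.0, 0.001, 0.111]]]
[[[0.028, -0.016, 0.004, 0.0, 0.0, 0.097], [0.026, -0.019, 0.004, 0.0, 0.0, 0.097], [0.024, -0.021, 0.004, 0.0, 0.0, 0.097], [0.021, -0.023, 0.004, 0.0, 0.0, 0.096], [0.02, -0.025, 0.004, 0.0, 0.0, 0.097]]]
```

View pics/w19.png

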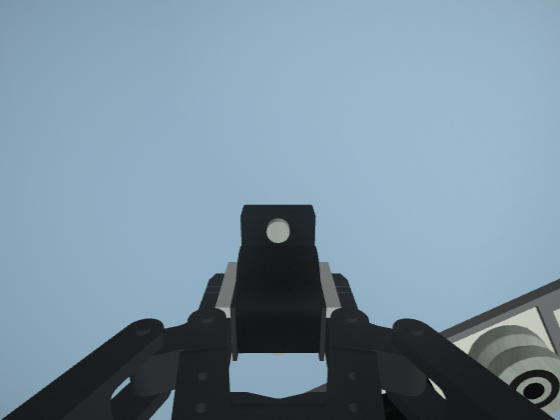

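>>> apply_moves([
  [[0.017, 0.014, -0.005, 0, 0, 0.11], [0.018, 0.012, -0.005, 0, 0, 0.11], [0.02, 0.009, -0.005, 0, 0, 0.11], [0.02, 0.007, -0.005, 0, 0, 0.11], [0.021, 0.005, -0.005, 0, 0, 0.11]],
])

```text
time_s: 27.98
eef_pos: [0.4792, -0.1999, 0.125]
tcp_rot: [-0.001, 0.848, -0.529, 0.0]
ft_force: [0.2, 0.4, -1.6]
opening: 0.0292
```

```bash
python3 plan.py .614,-.286,.10,-1.584
```

```text
now [ 0.4792 -0.1999  0.125 ] psi -1.115 t 27.98 open 0.0292
[[[0.027, -0.017, 0.005, 0.0, 0.0, 0.094], [0.026, -0.019, 0.005, 0.0, 0.0, 0.094], [0.024, -0.021, 0.005, -0.001, 0.001, 0.094], [0.021, -0.024, 0.005, 0.0, 0.0, 0.093], [0.02, -0.025, 0.005, -0.001, 0.001, 0.094]]]
```

>>> apply_moves([
  [[0.027, -0.017, 0.005, 0, 0, 0.094], [0.026, -0.019, 0.005, 0, 0, 0.094], [0.024, -0.021, 0.005, 0, 0, 0.094], [0.017, -0.02, 0.005, 0, 0, 0.08], [0, 0, 0, 0, 0, 0]],
])

```text
time_s: 28.4
eef_pos: [0.5858, -0.2736, 0.1026]
tcp_rot: [-0.001, 0.73, -0.683, 0.001]
ft_force: [1.4, 0.2, -1.7]
opening: 0.0292
```

```bash
MS=.02 python3 plan.py .614,-.286,.06,-1.584; python3 shot.py w20
```

```text
now [ 0.5858 -0.2736  0.1026] psi -1.504 t 28.4 open 0.0292
[[[0.005, -0.009, 0.014, -0.001, 0.0, 0.027], [0.004, -0.009, 0.014, -0.001, 0.0, 0.026], [0.004, -0.01, 0.015, -0.001, -0.001, 0.027], [0, 0, 0, 0, 0, 0], [0, 0, 0, 0, 0, 0]]]
```

View pics/w20.png

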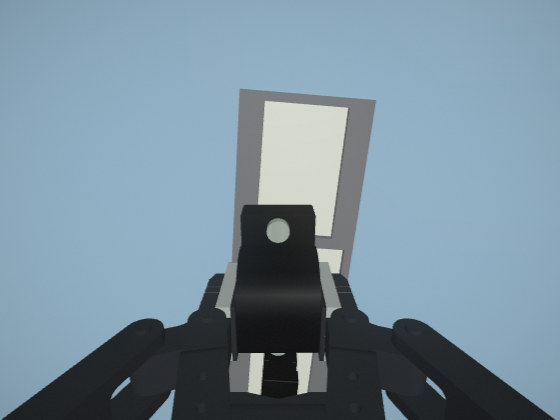

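>>> apply_moves([
  [[0.004, -0.009, 0.01, -0.001, 0, 0.024], [0.004, -0.009, 0.01, -0.001, 0, 0.024], [0.004, -0.008, 0.01, -0.001, 0, 0.024], [0, 0, 0.006, 0, 0, 0], [0, 0, 0.001, 0, 0, 0]],
])

```text
time_s: 28.87
eef_pos: [0.6065, -0.2808, 0.0614]
tcp_rot: [-0.002, -0.706, 0.708, 0.006]
ft_force: [-0.7, 0.7, -1.8]
opening: 0.0292
```

```bash
MS=.014 python3 plan.py .614,-.286,.012,-1.584; python3 shot.py w21
```

```text
now [ 0.6065 -0.2808  0.0614] psi -1.573 t 28.87 open 0.0292
[[[0.001, -0.002, 0.012, 0.003, 0.001, 0.003], [0.001, -0.002, 0.012, 0.003, 0.001, 0.003], [0.002, -0.002, 0.013, 0.002, 0.001, 0.002], [0.001, -0.002, 0.012, 0.003, 0.002, 0.003], [0, 0, 0, 0, 0, 0]]]
```

View pics/w21.png

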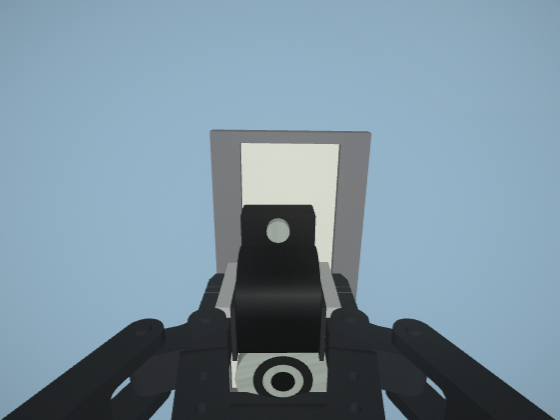

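>>> apply_moves([
  [[0.003, -0.003, 0.004, 0.003, 0.001, 0.003], [0.003, -0.003, 0.01, 0.003, 0.001, 0.003], [0.002, -0.003, 0.013, 0.002, 0.001, 0.002], [0.001, -0.002, 0.012, 0.003, 0.001, 0.003], [0, 0, 0.003, 0, 0, 0]],
])

```text
time_s: 29.33
eef_pos: [0.6179, -0.2905, 0.0187]
tcp_rot: [0.001, -0.702, 0.712, -0.002]
ft_force: [0.5, -0.4, -2.5]
opening: 0.0296
```

```bash
MS=.014 python3 plan.py .614,-.286,.0098,-1.584
```

```text
now [ 0.6179 -0.2905  0.0187] psi -1.584 t 29.33 open 0.0296
[[[-0.004, 0.004, 0.009, -0.005, -0.001, 0.0], [0, 0, 0, 0, 0, 0], [0, 0, 0, 0, 0, 0], [0, 0, 0, 0, 0, 0], [0, 0, 0, 0, 0, 0]]]
```

>>> apply_moves([
  [[-0.002, 0.001, 0.002, -0.002, 0, 0], [-0.001, 0.001, 0.003, -0.001, 0, 0], [-0.001, 0.001, 0.003, -0.001, 0, 0], [0, 0, 0.002, 0, 0, 0], [0, 0, 0.001, 0, 0, 0]],
])

```text
time_s: 29.75
eef_pos: [0.615, -0.2869, 0.0099]
tcp_rot: [-0.0, -0.702, 0.712, -0.002]
ft_force: [-0.3, -0.8, -1.8]
opening: 0.0286
```

>>> apply_moves([
  [[0, 0, 0.001, 0, 0, 0], [0, 0, 0.001, 0, 0, 0], [0, 0, 0.001, 0, 0, 0], [0, 0, 0.001, 0, 0, 0], [0, 0, 0.001, 0, 0, 0]],
])

```text
time_s: 30.17
eef_pos: [0.6153, -0.2869, 0.0097]
tcp_rot: [-0.0, -0.703, 0.712, -0.003]
ft_force: [-2.5, 0.9, 4.6]
opening: 0.0293
```

Contact. Release and rise.

>>> apply_moves([
  [[0, 0, 0, 0, 0, 0], [0, 0, 0, 0, 0, 0], [0, 0, 0, 0, 0, 0], [0, 0, -0.025, 0, 0, 0], [0, 0, -0.038, 0, 0, 0]],
], jaw=-1)

```text
time_s: 30.58
eef_pos: [0.6109, -0.2844, 0.0655]
tcp_rot: [-0.002, -0.703, 0.711, 0.004]
ft_force: [0.4, -0.0, 0.9]
opening: 0.0852
```

>>> apply_moves([
  [[0, 0, -0.035, 0, 0, 0], [0, -0.03, -0.03, 0, 0, 0], [0, -0.03, -0.02, 0, 0, 0], [0, 0, 0, 0, 0, 0], [0, 0, 0, 0, 0, 0]],
])

```text
time_s: 31.0
eef_pos: [0.6743, -0.2861, 0.1601]
tcp_rot: [-0.001, -0.702, 0.712, -0.0]
ft_force: [-0.4, -1.4, -0.7]
opening: 0.0853
```

```bash
python3 shot.py w22
python3 - <<'E'
from h import *
print(get_obs()['eef_pos'],get_obs()['time_s'])
for n in("scene","side"): cv2.imwrite(f"pics/z_{n}.png",camera(n)[:,:,::-1])
s=cv2.imread("pics/z_side.png"); cv2.imwrite("pics/z_side2.png",cv2.resize(s[130:400,200:480],None,fx=2.2,fy=2.2,interpolation=cv2.INTER_CUBIC))
E
```

```text
[ 0.67452713 -0.28598249  0.16016632] 31.05
```

View pics/w22.png

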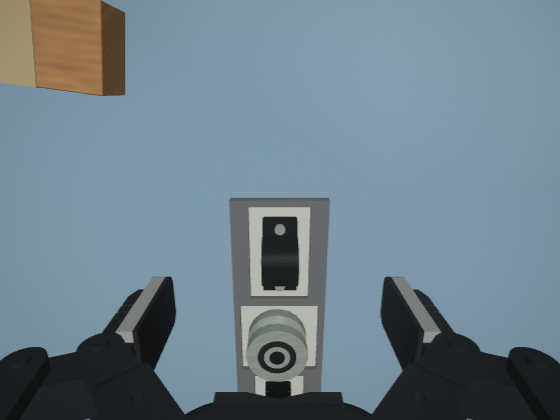

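View pics/z_scene.png

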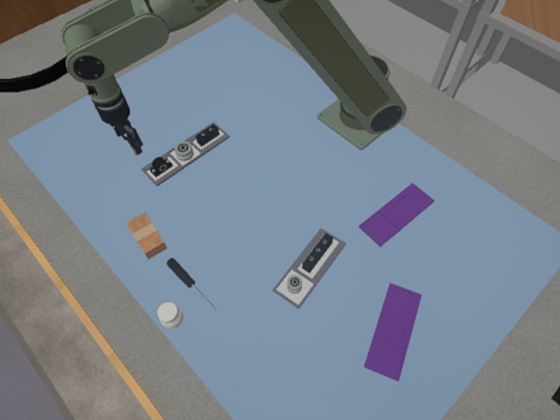

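View pics/z_side2.png

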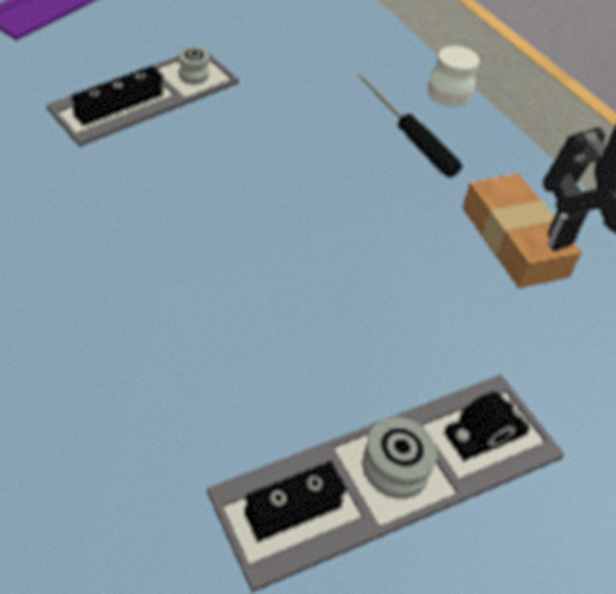

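Run:
```python
from h import *
T={'two':(.5165,.2735,.178),'three':(.519,-.285,-.013)}
for l,t in [('long_rail','two'),('small_roller','two'),('short_rail','three'),('large_roller','three'),('bearing_block','three')]:
    for n in("scene","side"):
        camera(n); i=camera_info(n)
        for r in spot_point(l,n)[:2]:
            p=back(i,r['uv'],.004); x,y,a=T[t]; d=p[:2]-[x,y]; c,s=np.cos(a),np.sin(a); print(l,n,round(r['conf'],2),np.round([c*d[0]+s*d[1],-s*d[0]+c*d[1]],3))
print(get_obs()['ft_force'],get_obs()['time_s'])
sign_off()
```

```text
long_rail scene 0.55 [-0.025 -0.008]
long_rail side 0.59 [-0.035 -0.005]
small_roller scene 0.73 [0.067 0.   ]
small_roller side 0.72 [ 0.083 -0.004]
short_rail scene 0.6 [-0.081  0.   ]
short_rail side 0.75 [-0.095  0.007]
large_roller scene 0.56 [0.259 0.38 ]
large_roller scene 0.52 [0.014 0.008]
large_roller side 0.58 [0.012 0.007]
bearing_block scene 0.52 [ 0.1   -0.003]
bearing_block side 0.9 [ 0.1   -0.002]
[-0.39087737 -0.23400077  0.13661741] 32.15
the job is handed in; nothing more can be done
```

Both kits are made up and the job is handed in at 32 s of the 115 s allowed. No verdict was reported.

- **Two-pocket tray (the grey one):** the long rail and the small roller are in their pockets.
- **Three-pocket tray:** the short rail, the large roller and the bearing block are in their pockets.
- **Placing:** each part was lowered until the force reading showed floor contact, then released. By the arm's own readings, each was within about 4 mm of its pocket centre.
- **Last pictures:** the scene and side pictures show all five parts upright in the right pockets. The carton and screwdriver look unmoved, though I did not measure them. The gripper is clear, with wrist force about 0 N.
- **Final network check:** every part came out inside its 18 mm limit. The scene camera's reading for the long rail was 16 mm off centre along the tray. The side camera made it 6 mm, and the arm's reading about 3 mm. The networks scatter by about 10 mm between cameras, so I rely more on the arm and wrist-camera values.
- **Disagreement:** the scene camera also reported a "large roller" far outside the tray at 0.52 confidence, not in the stock area. The other two readings of that roller put it in its pocket. The far one is probably a false report, perhaps the white jar.

My first grip on the small roller was too high and off centre, so I let go, corrected the pose and gripped it again before lifting.

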